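Check the sample in the leaning jar with the pen tester

TASK

Open the hinged lid of the leaning amber jar wide, lift the pen tester out of its stand and dip its probe into the jar, held in line with the leaning jar and reaching most of the way down without touching the bottom, for about two seconds. Then rinse the probe with a dip of about a second, halfway down or more, in the white beaker, set the tester back gently in its stand, upright and fully seated, and close the jar's lid fully. The glass tip is fragile: do not knock or press the tester against the jar or beaker; do not drop it, leave the beaker standing where it is, and do not disturb the other things.

Things in the scene. Friction and masses are not known exactly. Their poses are not given: they have to be found in the camera images.
- jar: amber glass jar leaning 32 degrees in a fixed metal holder. Origin: centre of its underside, 38 mm above the worktop; +z up its leaning axis to the mouth. 48 mm across, 80 mm tall along z, inner floor z = 6, mouth 32 mm inside, body 41 mm inside, black collar 45 mm across at the neck. It leans towards its -x side; the lid's hinge is on the +x (upper) side
- jar_stand: the jar's aluminium holder, fixed, z up: base plate 112 mm (x) by 78 mm (y) and 62 mm wide cheeks up to 60 mm high round the jar's lower part. Origin on the worktop 34 mm from below the jar's origin; the jar leans towards -x, jar y is its y
- jar_lid (a joint): black flip lid, rad: 0 closed, 2.0 wide open at its stop, where it stands nearly upright above the hinge. May start ajar. Stays where left (hinge friction 0.012 N m; no latch or spring). Disc 47 mm across, 5 mm thick, on the rim, with a thumb tab
- lid_hinge (a point): hinge axis of the lid, at jar coordinates (26, 0, 80) mm; the axis is jar y; the lid's free side lies at jar -x and swings up, turning about jar +y
- lid_tab (a point): grip point on the lid's thumb tab, 63 mm from the hinge axis (closed: at jar (-37, 0, 83.5) mm). The tab is 16 mm wide along y, 5 mm thick, stands 22 mm out from the disc, and ends 9 mm beyond this point. It can be pinched from above across its width and turns between the pads as the lid swings. Axes as the jar's when closed, turning with the lid
- tester: white pen tester, 80 g, 166 mm long, upright in its stand at the start. Origin: the probe's glass tip (lower end); +z up to its top. Probe round, 14 mm across, z = 0 to 70; body 17 mm thick along x and 30 mm wide along y from z = 70 to 158 (flat shoulder 14 x 26 mm at z = 70, tapering out to full size at 78), grey end cap to 166; display on the -x side
- tester_grip (a point): on the tester's axis at z = 130, in its white part: a point to grip across the 17 mm thickness (fingers closing along tester x), from above along the tester; axes as the tester's
- tester_stand: white stand, fixed, base 90 x 80 mm, block 54 (x) x 60 (y) mm, top at 94 mm. Origin: underside centre, z up. In the top a pocket 23 mm (x) x 36 mm (y), 12 mm deep, sharp-edged; below it a 24 mm hole for the probe. Seated, the tester's shoulder is on the pocket floor at 82 mm, its origin on the stand's axis at 12 mm, its x, y along the stand's (either way round)
- beaker: open white plastic beaker, 60 g, loose, 68 mm across the rim, 76 mm tall, 3 mm floor, 52 mm inside at the bottom, 62 mm near the rim; origin: centre of its underside
- wash_bottle: bystander: tall white wash bottle with a bent spout, 69 x 92 x 202 mm; origin at the centre of its underside
- brown_bottle: bystander: brown bottle with a cap, 66 mm across, 130 mm tall; origin at the centre of its underside
- small_bottle: bystander: white bottle with a cap, 52 mm across, 106 mm tall; origin at the centre of its underside
- timer: bystander: flat bench timer 59 x 68 x 24 mm; origin at the centre of its underside
- marker: bystander: white marker lying down, 10 x 142 x 12 mm, long along its y; origin at the centre of its underside
- petri: bystander: closed petri dish 92 mm across, 15 mm high; origin at the centre of its underside
- rack: bystander: white tube rack 124 x 77 x 29 mm; origin at the centre of its underside
Not all that is in view belongs to the job. What is shaped like the tester but yellow is not meant.

How it is judged:
By the outcome, as a careful person would: the job done as asked, in the order asked, and still so for the second after the job is handed in, with the robot touching nothing.
It also fails if it takes over 72 s, if anything falls off the work surface, if the arm or the gripper's body presses on something with over 40 N, if the wrist force passes 120 N, or if a joint passes its speed limit or range.

ROBOT

A 7-joint arm with a two-finger parallel gripper is mounted at the origin on a cart in front of the work surface, level with it; the furniture and walls round the work are solid. World frame = base frame: x ahead of the robot, y to its left, z up, the work surface at z = 0. Lengths are in m, angles in rad, forces in N, time in s.
With the tool pointing down it reaches from about 0.425 to 1.025 m from the base axis. Payload 9.4 kg.
Tool frame: the origin (TCP) lies midway between the tips of the shut fingers; the grasp point (between the pads) lies behind it (ctrl.pinch_z is the z of the grasp point in the tool frame, in m); z points along the fingers, y is the line along which they close (so a half turn about z gives the same grasp; the last joint's range is limited). The gripper opens to 93 mm and grips with 3 to 60 N. Pads are 15 mm wide; open, the fingers measure 128 mm over their backs; the gripper's body (75 mm by 188 mm) begins 65 mm behind the grasp point.
Start: joints at [1.057, 0.599, -0.003, 1.599, 0.002, 0.943, -0.08], TCP at [0.307, -0.657, 0.219] pointing down, gripper open.
Joint ranges: [-2.57, 2.57], [-0.35, 1.97], [-1.29, 1.29], [0.11, 2.56], [-1.05, 4.19], [0.11, 1.86], [-2.63, 2.63]. Speed limits (rad/s): [2.22, 2.22, 3.01, 3.01, 3.14, 3.14, 3.14].

INTERFACE

Orientations are given as a unit quaternion [w, x, y, z].
In Python, from station import readout, vision, ctrl, spotter gives the robot as it stands.
- The arm moves only by the shell command python3 -m creep 'ROWS' [FORCE]. ROWS is JSON, a list of rows, each an object with "slide": the shift along the world's x, y, z in units of 40 mm (1.0 is 40 mm), a list of three; "turn": the turn about the world's z in units of 6 degrees (1.0 is 6 degrees); "grip": the closure, from -1 (fully open) to 1 (shut). A call has 1 to 10 rows; each row shifts and turns the commanded pose from where the row before left it; what a row does not reach is not made up. A row lasts 1/12 s, in which the tool goes at most 41.7 mm and 7.16 degrees, less where a joint would pass 70% of its speed; a pose out of reach is approached as far as the arm can. A call is refused whole if a number of a shift passes 1 or a number of a turn 1, either way. A call with a gripper value outside its range is refused whole. The fingers move at their own pace and stop on an object; FORCE is the grip in N (left out, the last holds). Time passes only in rows, so rows that do not move let the fingers close. It gives the time, the measured TCP pose, the force, the opening and the grip force at its end, in the units of the state.
- readout.state(): the state, without advancing time (a new reading comes with each control period).
- vision.camera(name): name is "scene" or "side" or "wrist"; returns the picture (420x560x3 uint8, red, green, blue); there is no depth.
- vision.camera_params(name): a dict with "K" (3x3 intrinsics, pixels), "cam_to_world" (4x4, takes a point from camera to world coordinates). Camera axes: x right, y down, z forward; pixel columns grow to the right and rows downward; lengths in m; the calibration is good to about 2 mm. A picture is of the moment at which its call begins: read the wrist's pose just before it. camera_params takes no time and is no camera call; for the wrist camera it gives the pose at the moment of the call.
- ctrl.job_done(): hands the job in; it is judged then, once.
Trained networks look in the newest picture that a camera, given by its name, has taken for a name from the list of things; names that differ only in an ending like _2 or _b are one class to them, and where a whole thing is asked for, a point or a joint stands for the part that bears it (a point fixed in the world has none). Each returns a list of dicts, best first, with "p" (0 to 1); they miss things now and then, are a little off and sometimes report something else, mostly with a low value. They report only what shows in the picture. A call takes as long as a camera call. They do not tell look-alikes from the thing itself.
- spotter.recognise(target, camera): "point" ([x, y, z] in m, in world coordinates, good to about 4 mm: the middle of the surface that is visible of it).
- spotter.landmark_of(target, camera): "point" ([x, y, z] in m, in world coordinates, good to about 4 mm: a listed point, or the origin of a listed thing).
The state is a dict: "time": time; "joints": joint angles; "dq": joint speeds; "effort": joint torques, N m; "tcp_pos": TCP position; "orientation": TCP orientation; "force": force on the tool from outside, world axes, zero at the start; "moment": the same for the moment, N m; "grip_width": opening from 0.0 (shut) to 1.0 (fully open); "gripper_force": force on a finger pad.
Only numpy, scipy, OpenCV 4.12 (cv2) and the standard library are available. Lean on these libraries where they do the work, as an engineer would, in place of code of your own. Each camera call takes 0.05 s, during which the arm holds its last target. There are 200 camera calls.

## Working session

There is one attempt and no reset: what is moved stays moved. The work goes in short steps, Python scripts to look and compute and a shell command to move; the robot and the scene stay as the last step left them, time stands still between calls to the robot, and variables do not carry over. Pictures are saved under pics/ and viewed, at most 10 in all, crops included, and the job is handed in when it is done.

```bash
ls -la; mkdir -p pics
cat > h.py <<'E'
import numpy as np, cv2
from station import readout, vision, ctrl, spotter
def save(cam,name,crop=None,s=1):
    im=vision.camera(cam)[:,:,::-1]
    if crop: a,b,c,d=crop; im=im[b:d,a:c]
    cv2.imwrite('pics/'+name,cv2.resize(im,None,fx=s,fy=s,interpolation=2))
def P(t,cam,f='landmark_of'):
    r=getattr(spotter,f)(t,cam)
    return [(round(q['p'],2),[int(1000*v) for v in q['point']]) for q in r[:3]]
E
python3 - <<'E'
from h import *
s=readout.state(); print({k:np.round(v,3).tolist() for k,v in s.items()}); print(ctrl.pinch_z,[x for x in dir(ctrl) if x[0]!='_'])
a=vision.camera('scene'); 
cv2.imwrite('pics/a.png',cv2.resize(a,(800,600))[:,:,::-1])
T="jar jar_stand lid_hinge lid_tab tester tester_grip tester_stand beaker wash_bottle brown_bottle small_bottle timer marker petri rack".split()
for t in T: print('scene',t,P(t,'scene'))
b=vision.camera('side')
cv2.imwrite('pics/b.png',cv2.resize(b,(800,600))[:,:,::-1])
for t in T[:8]: print('side',t,P(t,'side'))
for c in('scene','side'): print(c,np.round(vision.camera_params(c)['cam_to_world'],3).tolist(),vision.camera_params(c)['K'].tolist())
E
python3 -m creep 2>&1 | head
```

```text
total 12
drwxr-xr-x  3 agent agent 4096 Dec  4 01:08 .
drwxr-xr-x 23 root  root  4096 Dec  4 01:08 ..
drwxr-xr-x  2 agent agent 4096 Dec  4 01:08 pics
{'time': 0.0, 'joints': [1.057, 0.6, -0.003, 1.6, 0.002, 0.943, -0.08], 'dq': [0.0, 0.0, -0.001, 0.0, 0.0, 0.001, -0.0], 'effort': [0.001, -76.506, 1.498, -25.235, -0.052, 0.017, 0.0], 'tcp_pos': [0.306, -0.656, 0.218], 'orientation': [-0.001, 0.976, 0.217, -0.0], 'force': [-0.076, -1.048, -0.357], 'moment': [0.067, 0.009, -0.011], 'gripper_force': 0.0, 'grip_width': 1.002}
-0.0188 ['MotionError', 'job_done', 'pinch_z']
scene jar [(0.94, [505, -265, 38])]
scene jar_stand [(0.72, [471, -287, 3])]
scene lid_hinge [(0.66, [492, -278, 117])]
scene lid_tab [(0.42, [436, -313, 108]), (0.39, [453, -482, 1]), (0.36, [427, -144, -2])]
scene tester [(0.63, [474, 15, 9]), (0.48, [429, 120, 0])]
scene tester_grip [(0.62, [471, 13, 142]), (0.42, [429, 118, 89])]
scene tester_stand [(0.58, [475, 15, 0])]
scene beaker [(0.91, [451, 295, 2])]
scene wash_bottle [(0.81, [568, -173, -3])]
scene brown_bottle [(0.71, [531, 126, -2])]
scene small_bottle [(0
[... 334 characters left out ...]
, -318, 105])]
side tester [(0.77, [426, 120, 3])]
side tester_grip [(0.76, [429, 120, 88]), (0.57, [475, 17, 140])]
side tester_stand [(0.69, [474, 14, -4]), (0.24, [473, 16, 139])]
side beaker [(0.97, [456, 293, 0])]
scene [[-0.703, -0.387, 0.597, -0.48], [-0.711, 0.367, -0.599, 0.852], [0.013, -0.846, -0.533, 0.999], [0.0, 0.0, 0.0, 1.0]] [[490.299680736507, 0.0, 269.2774333162117], [0.0, 490.299680736507, 216.25009011035007], [0.0, 0.0, 1.0]]
side [[-0.979, -0.083, 0.185, 0.283], [-0.203, 0.417, -0.886, 0.963], [-0.003, -0.905, -0.425, 0.635], [0.0, 0.0, 0.0, 1.0]] [[403.26879051528067, 0.0, 279.95303145295657], [0.0, 403.26879051528067, 207.9687018943303], [0.0, 0.0, 1.0]]
invalid input
```

View pics/a.png

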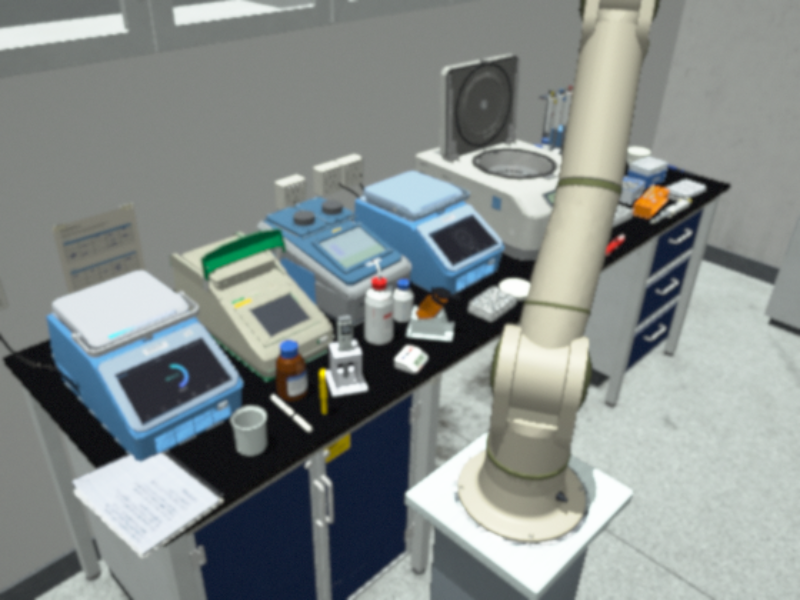

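View pics/b.png

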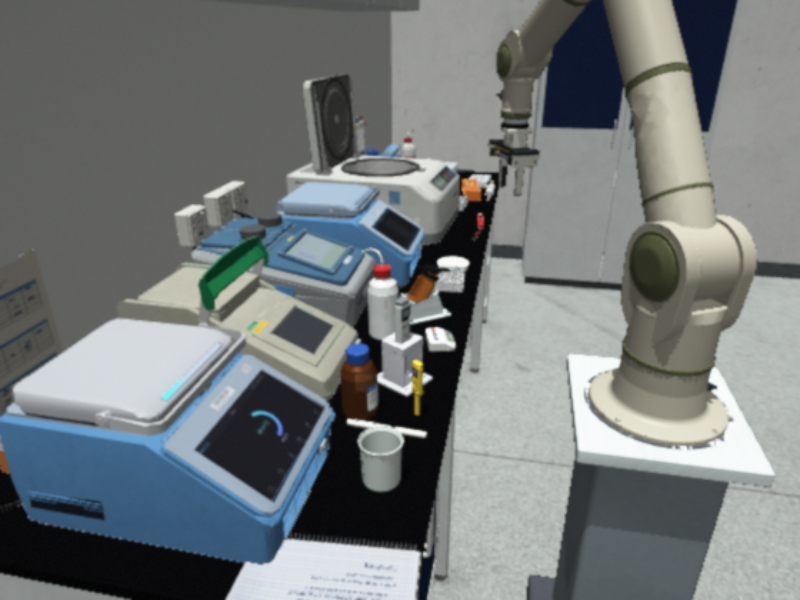

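The blurred pictures show the jar at about (435,305) in scene, with its lid ajar. The tester and stand are at (345,350), the yellow look-alike at (322,390) and the beaker at (250,430). I'll move towards the jar for a close wrist view.

```bash
R='{"slide":[0.2,0.85,0.4],"turn":0,"grip":-1}'
python3 -m creep '[{"slide":[0.2,0.85,0.4],"turn":0,"grip":-1},{"slide":[0.2,0.85,0.4],"turn":0,"grip":-1},{"slide":[0.2,0.85,0.4],"turn":0,"grip":-1},{"slide":[0.2,0.85,0.4],"turn":0,"grip":-1},{"slide":[0.2,0.85,0.4],"turn":0,"grip":-1},{"slide":[0.2,0.85,0.4],"turn":0,"grip":-1},{"slide":[0.2,0.85,0.4],"turn":0,"grip":-1},{"slide":[0.2,0.85,0.4],"turn":0,"grip":-1},{"slide":[0.2,0.85,0.4],"turn":0,"grip":-1},{"slide":[0.2,0.85,0.4],"turn":0,"grip":-1}]'
python3 - <<'E'
from h import *
s=readout.state(); print({k:np.round(s[k],3).tolist() for k in('time','tcp_pos','orientation','joints','grip_width')})
save('wrist','w1.png',None,1.4)
for t in "jar jar_stand lid_hinge lid_tab tester tester_grip tester_stand".split(): print(t,P(t,'wrist'))
c=vision.camera_params('wrist');print(np.round(c['cam_to_world'],3).tolist(),c['K'].tolist())
E
```

```text
time: 2.08
tcp_pos: [0.3867, -0.3152, 0.3796]
orientation: [0.0, 0.976, 0.217, 0.0]
force: [0.4, -0.1, 0.0]
grip_width: 0.997
gripper_force: 0.0
{'time': 2.083, 'tcp_pos': [0.387, -0.315, 0.38], 'orientation': [0.0, 0.976, 0.217, 0.0], 'joints': [0.644, 0.162, -0.087, 1.885, 0.016, 1.094, -0.584], 'grip_width': 0.997}
jar [(0.8, [504, -267, 36])]
jar_stand [(0.97, [477, -291, 3])]
lid_hinge [(0.97, [488, -282, 116])]
lid_tab []
tester []
tester_grip []
tester_stand [(0.38, [489, -285, 121])]
[[0.421, -0.871, -0.252, 0.455], [-0.907, -0.404, -0.117, -0.285], [-0.0, 0.278, -0.961, 0.544], [0.0, 0.0, 0.0, 1.0]] [[359.3355784924884, 0.0, 281.2651235236334], [0.0, 359.3355784924884, 208.3727348422929], [0.0, 0.0, 1.0]]
```

View pics/w1.png

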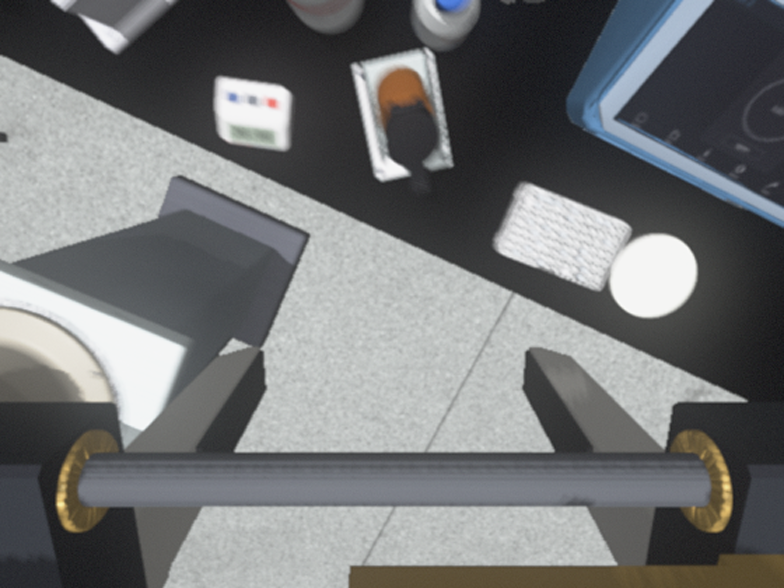

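The wrist view shows the jar holder plate with corners near (352,65), (432,48), (453,165) and (380,180). The lid's black tab is at about (418,180), and the rack, petri dish and timer are clear of the jar. I'll compute the heading.

```bash
cat >> h.py <<'E'
def ray(cam,uv,z,par=None):
    c=par or vision.camera_params(cam); M=np.array(c['cam_to_world']); K=np.array(c['K'])
    d=M[:3,:3]@np.linalg.solve(K,[uv[0],uv[1],1.]); o=M[:3,3]
    return o+d*(z-o[2])/d[2]
E
python3 - <<'E'
from h import *
q=[ray('wrist',(u/1.4,v/1.4),0.006) for u,v in [(352,65),(432,48),(453,165),(380,180)]]
print(np.round(q,3)); c=np.mean(q,0)
for a,b in((3,0),(2,1)): d=q[b]-q[a]; print(np.linalg.norm(d),np.degrees(np.arctan2(d[1],d[0])))
print(c)
for z,uv in((.1,(418,183)),(.095,(418,190))): print(ray('wrist',(uv[0]/1.4,uv[1]/1.4),z))
E
```

```text
[[ 0.508 -0.215  0.006]
 [ 0.554 -0.28   0.006]
 [ 0.464 -0.348  0.006]
 [ 0.418 -0.286  0.006]]
0.11392412482404785 38.443200571777524
0.11339774350005725 37.156205471946635
[ 0.48605098 -0.2823164   0.006     ]
[ 0.43624473 -0.31661566  0.1       ]
[ 0.43060715 -0.31957662  0.095     ]
```

```bash
python3 -m creep '[{"slide":[0.22,-0.01,-0.9],"turn":0.34,"grip":-1},{"slide":[0.22,-0.01,-0.9],"turn":0.34,"grip":-1},{"slide":[0.22,-0.01,-0.9],"turn":0.34,"grip":-1},{"slide":[0.22,-0.01,-0.9],"turn":0.34,"grip":-1},{"slide":[0.22,-0.01,-0.9],"turn":0.34,"grip":-1},{"slide":[0.22,-0.01,-0.9],"turn":0.34,"grip":-1},{"slide":[0,0,0],"turn":0,"grip":-1},{"slide":[0,0,0],"turn":0,"grip":-1}]'
python3 - <<'E'
from h import *
save('wrist','w2.png',None,1.4)
for t in "lid_tab lid_hinge".split(): print(t,P(t,'wrist'))
s=readout.state(); print({k:np.round(s[k],4).tolist() for k in('time','tcp_pos','orientation','joints')})
E
```

```text
time: 3.15
tcp_pos: [0.4382, -0.3194, 0.1609]
orientation: [-0.002, 0.948, 0.319, -0.002]
force: [-0.8, -0.4, 0.7]
grip_width: 1.0
gripper_force: 0.0
lid_tab []
lid_hinge [(0.97, [489, -284, 120]), (0.2, [477, -290, 1])]
{'time': 3.3, 'tcp_pos': [0.4397, -0.3203, 0.1646], 'orientation': [0.001, 0.9479, 0.3186, 0.0006], 'joints': [0.6149, 0.4577, -0.1248, 2.0639, 0.0953, 0.6229, -0.4968]}
```

View pics/w2.png

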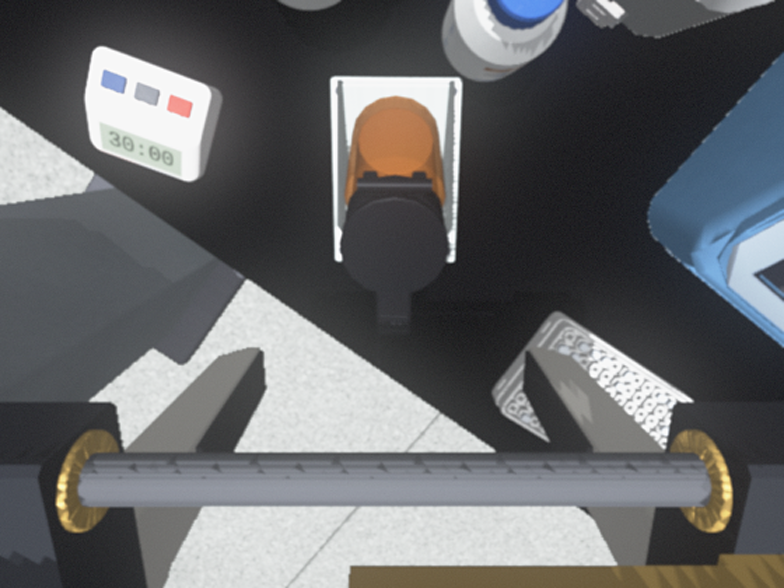

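The view is now aligned with the jar. The tab runs down image column 394, the middle between the fingers, and ends at about row 330. The hinge is at about row 185. I'll fit the lid angle.

```bash
cat >> h.py <<'E'
A=np.radians(37.2); U=np.array([np.cos(A),np.sin(A),0]); Z=np.array([0,0,1.]); O=np.array([.5055,-.2690,.038]); L=np.radians(32)
def jar(x,y,z): return O+x*(np.cos(L)*U+np.sin(L)*Z)+y*np.array([-U[1],U[0],0])+z*(-np.sin(L)*U+np.cos(L)*Z)
def lid(phi,r=.063,h=.0035):  # rotate about jar y at (26,0,80)
    c,s=np.cos(phi),np.sin(phi); return jar(.026-r*c+h*s,0,.080+r*s+h*c)
def proj(p,cam='wrist'):
    c=vision.camera_params(cam); M=np.linalg.inv(c['cam_to_world']); q=np.array(c['K'])@(M[:3,:3]@p+M[:3,3]); return q[:2]/q[2]
E
python3 - <<'E'
from h import *
print(proj(lid(0,0,0))*1.4, 'jar base',proj(O)*1.4)
for f in (0,.1,.2,.3,.4,.5): print(f,np.round(lid(f),4),proj(lid(f))*1.4,proj(lid(f,.072))*1.4, proj(lid(f,.0495))*1.4)
E
```

```text
[393.17798766 181.11500173] jar base [392.81718284 134.06627573]
0 [ 0.4453 -0.3147  0.0892] [393.2612168  290.37918491] [393.26802906 302.16106273] [393.25028853 271.4786313 ]
0.1 [ 0.4431 -0.3164  0.0949] [393.29631006 298.97691706] [393.30736843 312.06989928] [393.27866287 278.08285305]
0.2 [ 0.4413 -0.3177  0.1008] [393.3318132  306.91502159] [393.34739654 321.32929188] [393.3070932  284.04951745]
0.3 [ 0.4401 -0.3187  0.1069] [393.36755427 314.10660222] [393.38796253 329.84620263] [393.33539751 289.30612876]
0.4 [ 0.4393 -0.3192  0.1131] [393.40332904 320.45447762] [393.42887946 337.51378783] [393.36337019 293.7750503 ]
0.5 [ 0.439  -0.3194  0.1194] [393.43889519 325.85073688] [393.46991623 344.21018217] [393.39077924 297.37386491]
```

```bash
python3 -m creep '[{"slide":[0,0.02,-0.8],"turn":0,"grip":-1},{"slide":[0,0.02,-0.84],"turn":0,"grip":-1},{"slide":[0,0,0],"turn":0,"grip":0.2},{"slide":[0,0,0],"turn":0,"grip":1},{"slide":[0,0,0],"turn":0,"grip":1},{"slide":[0,0,0],"turn":0,"grip":1},{"slide":[0,0,0],"turn":0,"grip":1},{"slide":[0,0,0],"turn":0,"grip":1},{"slide":[0,0,0],"turn":0,"grip":1}]' 6
python3 - <<'E'
from h import *
f=np.linspace(.3,1.96,16)
p=np.array([lid(x) for x in f]); print(np.round(np.diff(p,axis=0)/.04,2).tolist())
E
```

```text
time: 4.05
tcp_pos: [0.4398, -0.318, 0.0979]
orientation: [0.001, 0.948, 0.319, 0.0]
force: [0.9, 0.3, -0.4]
grip_width: 0.547
gripper_force: 0.0
[[-0.02, -0.02, 0.17], [-0.01, -0.0, 0.17], [0.01, 0.01, 0.17], [0.03, 0.02, 0.17], [0.04, 0.03, 0.17], [0.05, 0.04, 0.16], [0.07, 0.05, 0.15], [0.08, 0.06, 0.14], [0.09, 0.07, 0.13], [0.1, 0.08, 0.12], [0.11, 0.09, 0.1], [0.12, 0.09, 0.08], [0.13, 0.1, 0.07], [0.13, 0.1, 0.05], [0.14, 0.1, 0.03]]
```

```bash
python3 -m creep '[{"slide":[0,0,0],"turn":0,"grip":1},{"slide":[0,0,0],"turn":0,"grip":1},{"slide":[0,0,0],"turn":0,"grip":1},{"slide":[0,0,0],"turn":0,"grip":1},{"slide":[0,0,0],"turn":0,"grip":1},{"slide":[0,0,0],"turn":0,"grip":1}]' 6
```

```text
time: 4.55
tcp_pos: [0.4394, -0.3177, 0.0969]
orientation: [-0.0, 0.948, 0.32, -0.0]
force: [-0.8, 0.4, 0.4]
grip_width: 0.173
gripper_force: 6.0
```

Pinched: an opening of 0.173 matches the 16 mm tab. Next I swing the lid along the arc.

```bash
python3 -m creep '[{"slide":[-0.02,-0.02,0.17],"turn":0,"grip":1},{"slide":[-0.01,0,0.17],"turn":0,"grip":1},{"slide":[0.01,0.01,0.17],"turn":0,"grip":1},{"slide":[0.03,0.02,0.17],"turn":0,"grip":1},{"slide":[0.04,0.03,0.17],"turn":0,"grip":1},{"slide":[0.05,0.04,0.16],"turn":0,"grip":1},{"slide":[0.07,0.05,0.15],"turn":0,"grip":1},{"slide":[0.08,0.06,0.14],"turn":0,"grip":1}]'
python3 -m creep '[{"slide":[0.09,0.07,0.13],"turn":0,"grip":1},{"slide":[0.1,0.08,0.12],"turn":0,"grip":1},{"slide":[0.11,0.09,0.1],"turn":0,"grip":1},{"slide":[0.12,0.09,0.08],"turn":0,"grip":1},{"slide":[0.13,0.1,0.07],"turn":0,"grip":1},{"slide":[0.13,0.1,0.05],"turn":0,"grip":1},{"slide":[0.14,0.1,0.03],"turn":0,"grip":1},{"slide":[0,0,0],"turn":0,"grip":1},{"slide":[0,0,0],"turn":0,"grip":1}]'
python3 - <<'E'
from h import *
print(lid(1.96),lid(2.0))
print(P('lid_tab','scene'))
save('scene','s2.png',(220,120,420,300),3.5)
E
```

```text
time: 5.22
tcp_pos: [0.4497, -0.31, 0.1498]
orientation: [0.0, 0.948, 0.319, 0.0]
force: [0.6, -0.8, -1.3]
grip_width: 0.174
gripper_force: 6.0
time: 5.97
tcp_pos: [0.4832, -0.2846, 0.1724]
orientation: [0.0, 0.947, 0.32, 0.0]
force: [1.6, -2.4, 1.6]
grip_width: 0.168
gripper_force: 6.0
[ 0.48358789 -0.28563219  0.18231075] [ 0.48558927 -0.28411306  0.18254713]
[(0.42, [436, -313, 108]), (0.39, [453, -482, 1]), (0.36, [427, -144, -2])]
```

View pics/s2.png

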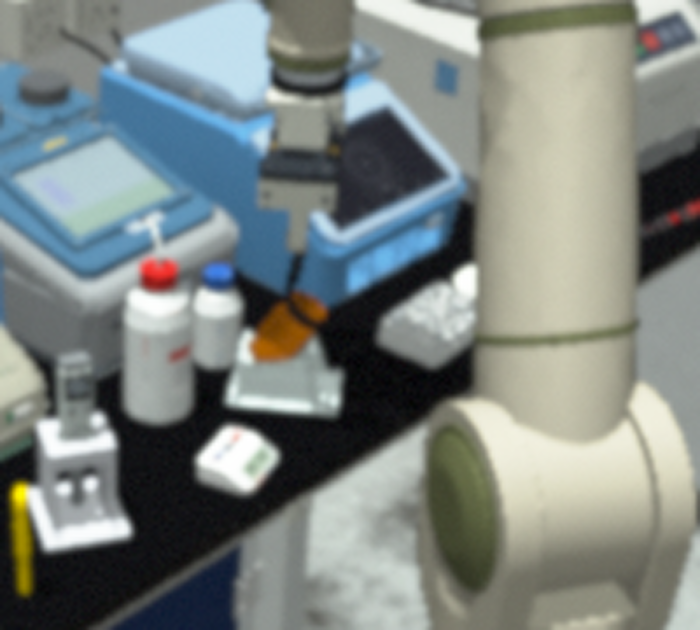

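The lid now stands upright above the jar, with the gripper on its tab at about (295,270). I'll release it and go to look at the tester stand.

```bash
python3 -m creep '[{"slide":[0,0,0],"turn":0,"grip":-1},{"slide":[0,0,0],"turn":0,"grip":-1},{"slide":[0,0,0],"turn":0,"grip":-1},{"slide":[0,0,0.5],"turn":0,"grip":-1},{"slide":[0,0,1],"turn":0,"grip":-1},{"slide":[0,0,1],"turn":0,"grip":-1},{"slide":[-0.1,0.7,0.7],"turn":0,"grip":-1},{"slide":[-0.1,0.8,0.5],"turn":0,"grip":-1},{"slide":[-0.1,0.9,0.4],"turn":0,"grip":-1},{"slide":[-0.1,0.9,0.4],"turn":0,"grip":-1}]'
python3 -m creep '[{"slide":[-0.2,0.9,0.3],"turn":-0.8,"grip":-1},{"slide":[-0.2,0.9,0.1],"turn":-0.8,"grip":-1},{"slide":[-0.2,0.9,0],"turn":-0.8,"grip":-1},{"slide":[-0.1,0.9,0],"turn":-0.8,"grip":-1},{"slide":[0,0,0],"turn":0,"grip":-1},{"slide":[0,0,0],"turn":0,"grip":-1}]'
python3 - <<'E'
from h import *
save('wrist','w3.png',None,1.4)
for t in "tester tester_grip tester_stand".split(): print(t,P(t,'wrist'))
s=readout.state(); print({k:np.round(s[k],4).tolist() for k in('time','tcp_pos','orientation','joints')})
E
```

```text
time: 6.9
tcp_pos: [0.4653, -0.1517, 0.3531]
orientation: [-0.0, 0.948, 0.319, -0.0]
force: [0.9, 0.5, 0.8]
grip_width: 0.838
gripper_force: 0.0
time: 7.4
tcp_pos: [0.4376, -0.0073, 0.3682]
orientation: [0.0, 0.987, 0.159, -0.0]
force: [-0.2, -1.1, 1.0]
grip_width: 1.0
gripper_force: 0.0
tester [(0.84, [474, 15, 6]), (0.7, [430, 118, -1])]
tester_grip [(0.76, [427, 121, 86]), (0.69, [477, 17, 141]), (0.48, [571, -168, 0])]
tester_stand [(0.91, [479, 17, 0])]
{'time': 7.6, 'tcp_pos': [0.4382, -0.0102, 0.3679], 'orientation': [0.0, 0.9877, 0.1564, -0.0004], 'joints': [0.1462, 0.0932, -0.2759, 2.0014, 0.0293, 1.0515, -1.3999]}
```

View pics/w3.png

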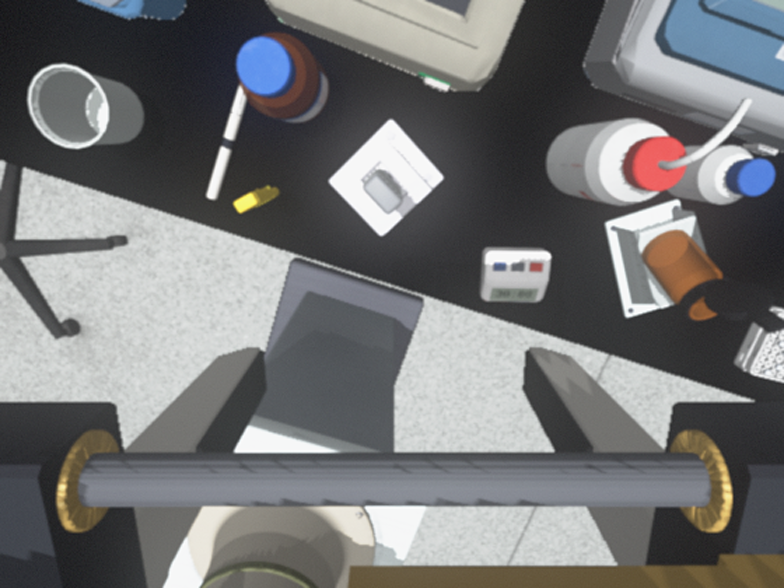

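Run:
```python
from h import *
im=cv2.imread('pics/w3.png'); c=im[100:250,310:460]; cv2.imwrite('pics/w3c.png',cv2.resize(c,None,fx=4,fy=4,interpolation=cv2.INTER_CUBIC))
q=[ray('wrist',(u/1.4,v/1.4),0.006) for u,v in [(391,120),(443,178),(382,236),(330,181)]]
print(np.round(q,3)); print(np.mean(q,0))
for i in range(4):
    d=q[(i+1)%4]-q[i]; print(np.linalg.norm(d),np.degrees(np.arctan2(d[1],d[0])))
p=[ray('wrist',(u/1.4,v/1.4),0.178) for u,v in [(368,180),(402,208)]]; d=p[1]-p[0]; print(p,np.linalg.norm(d),np.degrees(np.arctan2(d[1],d[0])))
```

```text
[[ 0.534  0.024  0.006]
 [ 0.497 -0.044  0.006]
 [ 0.42  -0.002  0.006]
 [ 0.458  0.066  0.006]]
[0.47722374 0.0111342  0.006     ]
0.07750030369565158 -118.66871990076919
0.08692391701919049 151.58059503132355
0.07781902455402788 60.90571179381838
0.08634511532114356 -28.627802793724673
[array([0.48399137, 0.02420261, 0.178     ]), array([ 0.47296897, -0.00418771,  0.178     ])] 0.030454942399126113 -111.21844385726742
```

View pics/w3c.png

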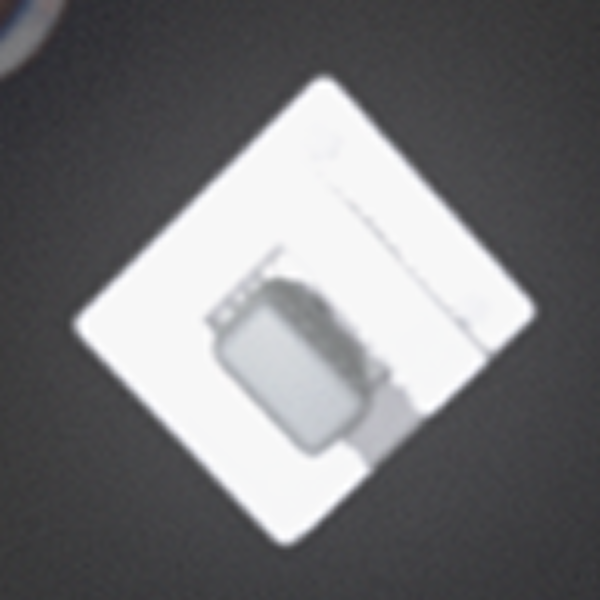

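The stand's x axis heads about -28.6°, and the tester's cap is centred at about (290,367) in the crop. The pocket edges are visible around it.

```bash
python3 - <<'E'
from h import *
print(ray('wrist',((310+290/4)/1.4,(100+367/4)/1.4),.178)); 
print('block pocket centre?')
for t in (['tester_grip','tester_stand']): print(t,P(t,'wrist'))
E
python3 -m creep '[{"slide":[0.2,0.15,-0.3],"turn":0.9,"grip":-1},{"slide":[0.2,0.15,-0.3],"turn":0.9,"grip":-1},{"slide":[0.2,0.1,-0.3],"turn":0.9,"grip":-1},{"slide":[0.2,0.1,-0.3],"turn":0.9,"grip":-1},{"slide":[0,0,-0.3],"turn":0.9,"grip":-1},{"slide":[0,0,-0.3],"turn":0.9,"grip":-1},{"slide":[0,0,0],"turn":0.9,"grip":-1},{"slide":[0,0,0],"turn":0.93,"grip":-1},{"slide":[0,0,0],"turn":0,"grip":-1},{"slide":[0,0,0],"turn":0,"grip":-1}]'
python3 - <<'E'
from h import *
save('wrist','w4.png',None,1.4)
for t in "tester tester_grip tester_stand".split(): print(t,P(t,'wrist'))
s=readout.state(); print({k:np.round(s[k],4).tolist() for k in('time','tcp_pos','orientation','joints')})
E
```

```text
[0.47945663 0.01224042 0.178     ]
block pocket centre?
tester_grip [(0.76, [427, 121, 86]), (0.69, [477, 17, 141]), (0.48, [571, -168, 0])]
tester_stand [(0.91, [479, 17, 0])]
time: 8.53
tcp_pos: [0.4704, 0.0104, 0.296]
orientation: [-0.0, 0.861, 0.509, -0.0]
force: [1.3, -0.6, 0.2]
grip_width: 1.0
gripper_force: 0.0
tester [(0.93, [475, 16, 8]), (0.59, [429, 121, 0])]
tester_grip [(0.72, [431, 123, 87]), (0.57, [480, 17, 142])]
tester_stand [(0.55, [479, 19, 0])]
{'time': 8.7333, 'tcp_pos': [0.4704, 0.0109, 0.2963], 'orientation': [0.0001, 0.8602, 0.51, 0.0001], 'joints': [0.1828, 0.2191, -0.3941, 2.0483, 0.1075, 0.8932, -0.7708]}
```

View pics/w4.png

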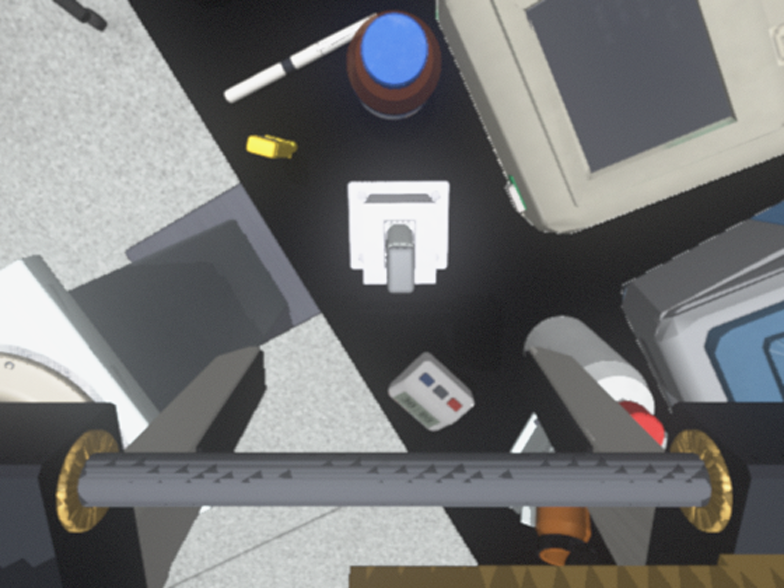

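The stand is squared up in view. The base's upper edge is at row 181, with sides at columns 348 and 449. The tester cap is at about (400,267). I'll compute the grasp offset.

Run:
```python
from h import *
s=readout.state(); t=np.array(s['tcp_pos']); a=2*np.arctan2(s['orientation'][2],s['orientation'][1]); X=np.array([np.cos(a),np.sin(a),0]);Y=np.array([np.sin(a),-np.cos(a),0])
print(np.degrees(a)-90)
im=cv2.cvtColor(cv2.imread('pics/w4.png'),cv2.COLOR_BGR2GRAY)
print('col400',im[215:300:3,400].tolist()); print('row262',im[262,380:420:2].tolist()); print('row282',im[282,340:456:2].tolist())
def tl(p): d=p-t; return np.round([d@X*1e3,d@Y*1e3],1)
def r(u,v,z): return ray('wrist',(u/1.4,v/1.4),z)
for n,u,v,z in [('cap',400,267,.178),('basetop',398.5,181,.006),('baseL',348,230,.006),('baseR',449,230,.006)]: print(n,np.round(r(u,v,z),4),tl(r(u,v,z)))
for n,p in [('net',[.475,.016,0]),('w3cap',[.4795,.0122,0]),('w3base',[.477,.011,0])]: print(n,tl(np.array(p)))
```

```text
-28.677549118095627
col400 [246, 243, 237, 183, 146, 150, 149, 151, 152, 169, 173, 155, 186, 196, 194, 195, 193, 192, 190, 190, 187, 186, 185, 182, 183, 169, 89, 63, 63]
row262 [245, 245, 204, 156, 138, 172, 188, 196, 193, 194, 193, 193, 193, 191, 192, 180, 150, 164, 237, 245]
row282 [60, 60, 61, 63, 62, 62, 64, 63, 66, 66, 64, 105, 213, 246, 242, 240, 240, 241, 241, 241, 242, 242, 240, 188, 136, 165, 182, 185, 187, 185, 184, 184, 183, 183, 183, 175, 156, 185, 236, 237, 233, 230, 230, 230, 229, 229, 231, 218, 105, 61, 64, 60, 63, 61, 60, 60, 59, 58]
cap [0.4775 0.0185 0.178 ] [10.1  2.6]
basetop [0.4963 0.0512 0.006 ] [47.8  3.4]
baseL [0.435  0.0349 0.006 ] [  4.1 -42.5]
baseR [ 0.5158 -0.0094  0.006 ] [ 4.1 49.6]
net [6.7 1.6]
w3cap [5.6 7.4]
w3base [3.3 5.8]
```

```bash
python3 -m creep '[{"slide":[0.08,0.07,-0.5],"turn":0,"grip":-1},{"slide":[0.08,0.06,-1],"turn":0,"grip":-1},{"slide":[0,0,-1],"turn":0,"grip":-0.6},{"slide":[0,0,-0.9],"turn":0,"grip":-0.4},{"slide":[0,0,-0.6],"turn":0,"grip":-0.2},{"slide":[0,0,-0.33],"turn":0,"grip":0},{"slide":[0,0,0],"turn":0,"grip":0.3},{"slide":[0,0,0],"turn":0,"grip":0.3},{"slide":[0,0,0],"turn":0,"grip":0.3},{"slide":[0,0,0],"turn":0,"grip":0.3}]' 8
python3 -m creep '[{"slide":[0,0,0],"turn":0,"grip":1},{"slide":[0,0,0],"turn":0,"grip":1},{"slide":[0,0,0],"turn":0,"grip":1},{"slide":[0,0,0],"turn":0,"grip":1},{"slide":[0,0,0],"turn":0,"grip":1},{"slide":[0,0,0],"turn":0,"grip":1}]' 8
```

```text
time: 9.57
tcp_pos: [0.4775, 0.0163, 0.1243]
orientation: [0.001, 0.86, 0.511, 0.001]
force: [-0.5, -0.7, 0.7]
grip_width: 0.473
gripper_force: 0.0
time: 10.07
tcp_pos: [0.4769, 0.0162, 0.1233]
orientation: [0.0, 0.86, 0.511, 0.0]
force: [-0.3, -0.0, 5.2]
grip_width: 0.188
gripper_force: 8.0
```

```bash
python3 -m creep '[{"slide":[0,0,0.1],"turn":0,"grip":1},{"slide":[0,0,0.3],"turn":0,"grip":1},{"slide":[0,0,0.4],"turn":0,"grip":1},{"slide":[0,0,0.4],"turn":0,"grip":1},{"slide":[0,0,0.3],"turn":0,"grip":1},{"slide":[0,0,0.1],"turn":0,"grip":1},{"slide":[0,0,0],"turn":0,"grip":1},{"slide":[0,0,0],"turn":0,"grip":1}]' 8
python3 - <<'E'
from h import *
vision.camera('side'); vision.camera('scene')
for c in('side','scene'):
  for t in "tester tester_grip".split(): print(c,t,P(t,c))
E
```

```text
time: 10.73
tcp_pos: [0.4765, 0.0161, 0.1867]
orientation: [-0.0, 0.86, 0.511, -0.0]
force: [0.4, -0.8, -1.3]
grip_width: 0.184
gripper_force: 8.0
side tester [(0.54, [427, 121, 2])]
side tester_grip [(0.64, [474, 18, 202]), (0.41, [505, -271, 38]), (0.2, [486, -280, 119])]
scene tester [(0.75, [475, 18, 75]), (0.44, [429, 119, 1])]
scene tester_grip [(0.6, [429, 120, 86]), (0.56, [468, 14, 204]), (0.28, [502, -270, 39])]
```

```bash
python3 -m creep '[{"slide":[-0.06,-0.11,-0.01],"turn":0,"grip":1},{"slide":[-0.06,-0.11,-0.01],"turn":0,"grip":1},{"slide":[-0.06,-0.11,-0.01],"turn":0,"grip":1},{"slide":[-0.06,-0.11,-0.02],"turn":0,"grip":1},{"slide":[-0.06,-0.11,-0.02],"turn":0,"grip":1},{"slide":[-0.06,-0.11,-0.02],"turn":0,"grip":1},{"slide":[-0.06,-0.1,-0.02],"turn":0,"grip":1},{"slide":[-0.06,-0.1,-0.02],"turn":0,"grip":1},{"slide":[0,0,0],"turn":0,"grip":1}]' 8
python3 -m creep '[{"slide":[-0.05,-0.1,-0.04],"turn":0,"grip":1},{"slide":[-0.05,-0.1,-0.04],"turn":0,"grip":1},{"slide":[-0.05,-0.09,-0.04],"turn":0,"grip":1},{"slide":[-0.05,-0.09,-0.03],"turn":0,"grip":1},{"slide":[-0.05,-0.09,-0.03],"turn":0,"grip":1},{"slide":[-0.04,-0.08,-0.03],"turn":0,"grip":1},{"slide":[-0.04,-0.07,-0.03],"turn":0,"grip":1},{"slide":[-0.04,-0.07,-0.03],"turn":0,"grip":1},{"slide":[0,0,0],"turn":0,"grip":1},{"slide":[0,0,0],"turn":0,"grip":1}]' 8
python3 - <<'E'
from h import *
vision.camera('side'); vision.camera('scene')
for c in('side','scene'):
  for t in "tester tester_grip".split(): print(c,t,P(t,c))
save('side','s5.png',(220,170,360,290),5)
E
```

```text
time: 11.78
tcp_pos: [0.4569, -0.0192, 0.1817]
orientation: [0.0, 0.86, 0.51, -0.0]
force: [0.7, 0.3, -1.6]
grip_width: 0.177
gripper_force: 8.0
time: 12.62
tcp_pos: [0.4423, -0.046, 0.1709]
orientation: [-0.0, 0.86, 0.511, -0.0]
force: [-0.5, -0.1, -0.6]
grip_width: 0.178
gripper_force: 8.0
side tester [(0.65, [475, 15, 75]), (0.61, [427, 121, 3])]
side tester_grip [(0.81, [444, -36, 186]), (0.55, [431, 116, 86])]
scene tester [(0.67, [475, 17, 79])]
scene tester_grip [(0.82, [441, -44, 188]), (0.64, [428, 120, 87])]
```

View pics/s5.png

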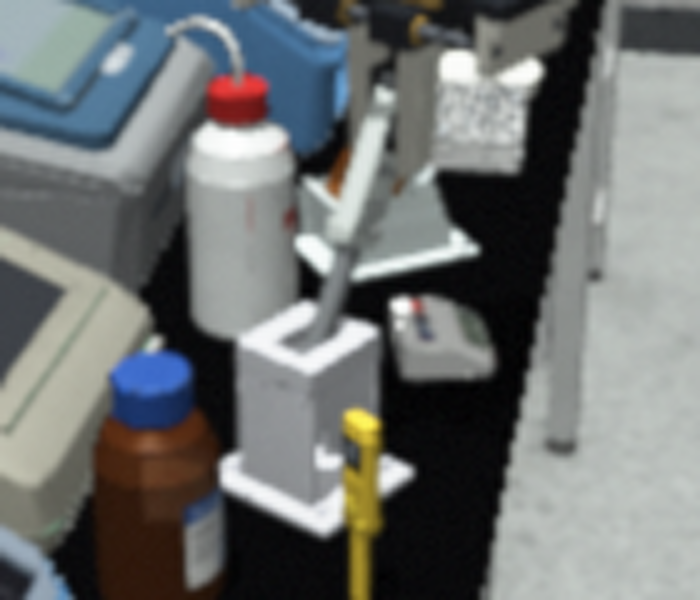

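The tester tilted in the pads to about 32°, measured from the tip at (475,16,77) mm to the grasp point. The picture shows the probe leaning out of the pocket at about (330,300). I'll tighten the grip, lift and carry it to a spot on the jar axis above the mouth.

```bash
python3 -m creep '[{"slide":[0,0,0],"turn":0,"grip":1},{"slide":[0,0,0],"turn":0,"grip":1},{"slide":[0,0,0.1],"turn":0,"grip":1},{"slide":[0,0,0.3],"turn":0,"grip":1},{"slide":[0,0,0.5],"turn":0,"grip":1},{"slide":[0,0,0.6],"turn":0,"grip":1},{"slide":[0,0,0.5],"turn":0,"grip":1},{"slide":[0,0,0.3],"turn":0,"grip":1},{"slide":[0,0,0.2],"turn":0,"grip":1}]' 30
python3 -m creep '[{"slide":[-0.05,-0.3,0],"turn":-0.2,"grip":1},{"slide":[-0.1,-0.6,0],"turn":-0.4,"grip":1},{"slide":[-0.15,-0.85,0],"turn":-0.4,"grip":1},{"slide":[-0.15,-0.95,0],"turn":-0.5,"grip":1},{"slide":[-0.17,-0.95,0],"turn":-0.5,"grip":1},{"slide":[-0.17,-0.95,0],"turn":-0.5,"grip":1},{"slide":[-0.17,-0.95,0],"turn":-0.5,"grip":1},{"slide":[-0.16,-0.9,-0.1],"turn":-0.4,"grip":1},{"slide":[-0.15,-0.8,-0.15],"turn":-0.4,"grip":1},{"slide":[-0.1,-0.57,-0.11],"turn":-0.2,"grip":1}]'
python3 -m creep '[{"slide":[0,0,0],"turn":0,"grip":1},{"slide":[0,0,0],"turn":0,"grip":1},{"slide":[0,0,0],"turn":0,"grip":1}]'
python3 - <<'E'
from h import *
s=readout.state(); print({k:np.round(s[k],4).tolist() for k in('time','tcp_pos','orientation','joints','force')})
save('wrist','w6.png',None,1.4); vision.camera('scene');vision.camera('side')
for c in('wrist','scene','side'):
  for t in "tester tester_grip jar lid_hinge".split(): print(c,t,P(t,c)[:2])
E
```

```text
time: 13.72
tcp_pos: [0.4431, -0.0457, 0.2728]
orientation: [0.001, 0.86, 0.511, 0.001]
force: [0.4, 0.4, -0.8]
grip_width: 0.181
gripper_force: 30.0
time: 14.55
tcp_pos: [0.3854, -0.3622, 0.2551]
orientation: [-0.0, 0.948, 0.318, -0.001]
force: [-0.3, 0.4, -0.2]
grip_width: 0.182
gripper_force: 30.0
time: 14.8
tcp_pos: [0.3873, -0.358, 0.2558]
orientation: [-0.001, 0.947, 0.321, -0.0]
force: [0.5, 0.6, -1.0]
grip_width: 0.182
gripper_force: 30.0
{'time': 14.8, 'tcp_pos': [0.3873, -0.358, 0.2558], 'orientation': [-0.0008, 0.9471, 0.3209, -0.0004], 'joints': [0.7614, 0.3238, -0.1607, 1.999, 0.0689, 0.8258, -0.3553], 'force': [0.466, 0.6223, -0.9523]}
wrist tester [(0.86, [442, -312, 159])]
wrist tester_grip [(0.67, [395, -351, 275])]
wrist jar [(0.57, [499, -270, 39])]
wrist lid_hinge [(0.79, [487, -284, 118])]
scene tester [(0.53, [429, 120, 2]), (0.19, [388, -353, 276])]
scene tester_grip [(0.55, [429, 119, 87]), (0.46, [388, -354, 277])]
scene jar [(0.57, [503, -270, 40]), (0.42, [472, 179, 4])]
scene lid_hinge [(0.62, [490, -279, 120]), (0.25, [451, -597, 0])]
side tester [(0.71, [428, 120, 3]), (0.48, [441, -314, 162])]
side tester_grip [(0.55, [395, -350, 274]), (0.5, [426, 118, 87])]
side jar [(0.68, [505, -269, 39])]
side lid_hinge [(0.6, [487, -281, 122])]
```

View pics/w6.png

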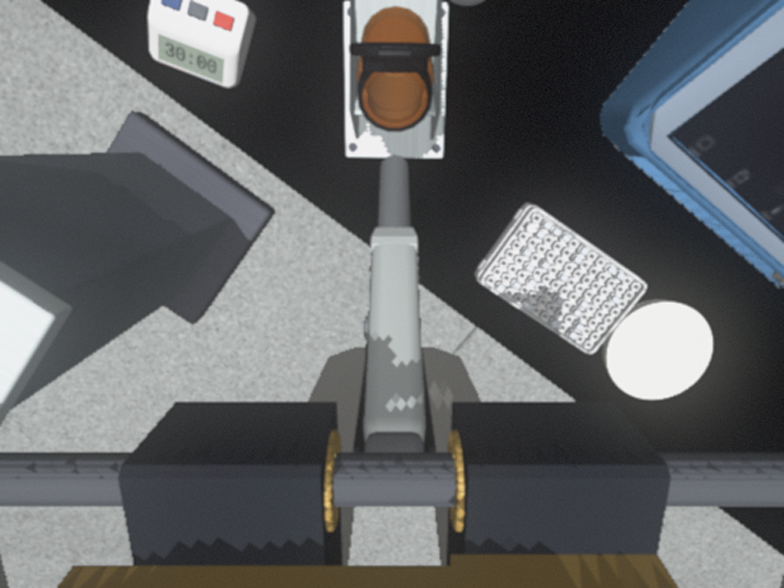

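The probe and the jar mouth line up on column 395: the tip end is at row 157 and the mouth ring's lower edge at row 128. I'll check the rows against the model.

Run:
```python
from h import *
s=readout.state(); t=np.array(s['tcp_pos']); G=t+[0,0,.0188]; d=-U
def pr(n,p): print(n,np.round(proj(p)*1.4,1))
for n,x,z in [('collar low',-.0225,.08),('rim in low',-.016,.08),('centre',0,.08),('hinge',.026,.08),('tab?',0,0)]: pr(n,jar(x,0,z))
ax=-np.sin(L)*U+np.cos(L)*Z; xx=np.cos(L)*U+np.sin(L)*Z
for th in (30,32,34):
    r=np.radians(th); ax=-np.sin(r)*U+np.cos(r)*Z; xx=np.cos(r)*U+np.sin(r)*Z
    tip=G-.130*ax; pr(('tip',th),tip); pr('corner',tip+.007*xx); pr('shoulder front corner',tip+.070*ax+.013*xx); pr('z78 corner',tip+.078*ax+.015*xx)
ax=-np.sin(L)*U+np.cos(L)*Z; xx=np.cos(L)*U+np.sin(L)*Z
v=G-.130*ax-O; print('tip in jar (G model)',v@xx,v@np.array([-U[1],U[0],0]),v@ax)
v=G-O; print('G in jar',v@xx,v@np.array([-U[1],U[0],0]),v@ax)
im=cv2.cvtColor(cv2.imread('pics/w6.png'),cv2.COLOR_BGR2GRAY)
print(im[40:170:3,395].tolist()); print(im[215:260:2,395].tolist());print(im[165,375:420].tolist());print(im[245,360:430:2].tolist())
```

```text
collar low [395.5 130.6]
rim in low [395.6 121. ]
centre [395.7  96. ]
hinge [396.   50.7]
tab? [395.6  40.3]
('tip', 30) [396.3 170.9]
corner [396.4 158.6]
shoulder front corner [396.9 241.9]
z78 corner [397.1 251.8]
('tip', 32) [396.3 163.1]
corner [396.4 150.7]
shoulder front corner [397.  238.6]
z78 corner [397.1 249.1]
('tip', 34) [396.4 155.2]
corner [396.5 142.8]
shoulder front corner [397.  235.4]
z78 corner [397.1 246.6]
tip in jar (G model) 0.00045750966585238743 -0.0002123935897523284 0.14967343481851514
G in jar 0.00045750966585239046 -0.00021239358975234476 0.2796734348185151
[105, 56, 54, 54, 75, 62, 47, 48, 49, 49, 48, 97, 107, 102, 103, 102, 101, 104, 101, 102, 102, 103, 103, 101, 104, 104, 100, 92, 105, 82, 75, 163, 170, 169, 169, 169, 168, 169, 151, 120, 119, 118, 120, 120]
[117, 121, 120, 118, 120, 120, 137, 156, 156, 157, 161, 187, 191, 193, 192, 187, 188, 186, 187, 186, 188, 187, 188]
[50, 49, 48, 49, 56, 69, 83, 96, 103, 106, 111, 113, 115, 116, 117, 118, 118, 120, 120, 120, 120, 119, 118, 117, 116, 114, 111, 109, 105, 101, 95, 89, 73, 57, 48, 45, 44, 44, 45, 45, 45, 45, 46, 45, 45]
[161, 170, 177, 161, 115, 129, 201, 207, 196, 189, 187, 188, 189, 189, 189, 187, 188, 188, 186, 186, 186, 185, 185, 183, 183, 185, 195, 208, 193, 99, 45, 45, 45, 47, 47]
```

The jar model fits the picture within 1 mm. The probe's foreshortening differs from my estimate, so I'll fit its in-hand pose from this picture.

```bash
cat > fit.py <<'E'
from h import *
from scipy.optimize import least_squares
V=np.array([-U[1],U[0],0])
def pose(p,G):
    a,e,th=p; ax=-np.sin(th)*U+np.cos(th)*Z; xx=np.cos(th)*U+np.sin(th)*Z
    return G+a*xx-(.130+e)*ax, ax, xx
E
python3 - <<'E'
from fit import *
s=readout.state(); G=np.array(s['tcp_pos'])+[0,0,.0188]
im=cv2.imread('pics/w6.png').astype(float); 
g=cv2.GaussianBlur(im,(0,0),1.2)
def width(r,lo,hi):
    gr=np.abs(np.diff(g[r],axis=0)).sum(1)
    l=lo+np.argmax(gr[lo:385]); h=405+np.argmax(gr[405:hi]); return h-l,l,h
W=[]
for r in list(range(165,222,6))+list(range(245,345,10)):
    w=width(r,360,432) if r>230 else width(r,372,418); W.append((r,w[0])); print(r,w,end='; ')
def rows(p):
    t,ax,xx=pose(p,G); f=lambda q:proj(q)[1]*1.4
    return f(t+.007*xx),f(t+.07*ax+.013*xx),f(t+.078*ax+.015*xx)
def wmodel(p,r):
    t,ax,xx=pose(p,G)
    zs=np.linspace(0,.16,81); 
    rr=[];ww=[]
    for z in (np.linspace(0,.07,8) if r<230 else np.linspace(.078,.158,8)):
        h,b=(.007,0.002) if r<230 else (.0085,.014)
        c=t+z*ax+b*xx; A=proj(c+h*V)*1.4; B=proj(c-h*V)*1.4; rr.append(A[1]); ww.append(abs(A[0]-B[0]))
    o=np.argsort(rr); return np.interp(r,np.array(rr)[o],np.array(ww)[o])
def res(p):
    R=np.array(rows(p))-[154.5,228,237]
    return np.r_[R/2,[(wmodel(p,r)-w)/2 for r,w in W], p[0]/.004,p[1]/.006]
o=least_squares(res,[0,0,np.radians(32)],diff_step=1e-4,loss='soft_l1'); p=o.x
print('\nfit',p[:2]*1e3,np.degrees(p[2]),np.round(res(p)*2,1)); print(rows(p)); print('tip',pose(p,G)[0])
E
```

```text
165 (np.int64(27), np.int64(380), np.int64(407)); 171 (np.int64(28), np.int64(379), np.int64(407)); 177 (np.int64(28), np.int64(379), np.int64(407)); 183 (np.int64(29), np.int64(379), np.int64(408)); 189 (np.int64(29), np.int64(379), np.int64(408)); 195 (np.int64(30), np.int64(378), np.int64(408)); 201 (np.int64(30), np.int64(378), np.int64(408)); 207 (np.int64(31), np.int64(378), np.int64(409)); 213 (np.int64(31), np.int64(378), np.int64(409)); 219 (np.int64(31), np.int64(378), np.int64(409)); 245 (np.int64(47), np.int64(370), np.int64(417)); 255 (np.int64(47), np.int64(369), np.int64(416)); 265 (np.int64(48), np.int64(369), np.int64(417)); 275 (np.int64(48), np.int64(369), np.int64(417)); 285 (np.int64(51), np.int64(371), np.int64(422)); 295 (np.int64(51), np.int64(368), np.int64(419)); 305 (np.int64(52), np.int64(367), np.int64(419)); 315 (np.int64(49), np.int64(370), np.int64(419)); 325 (np.int64(58), np.int64(362), np.int64(420)); 335 (np.int64(57), np.int64(363), np.int64(420)); Traceback (most recent call last):
  File "<stdin>", line 25, in <module>
    return func(*args, **k
[... 1028 characters left out ...]
                            ^^^
    df = [f_eval - f0 for f_eval in f_evals]
                                    ^^^^^^^
    f = np.atleast_1d(self.fun(x, *self.args, **self.kwargs))
                      ~~~~~~~~^^^^^^^^^^^^^^^^^^^^^^^^^^^^^^
    return np.atleast_1d(self.fun(x))
                         ~~~~~~~~^^^
    return self.f(x, *self.args, **self.kwargs)
           ~~~~~~^^^^^^^^^^^^^^^^^^^^^^^^^^^^^^
  File "<stdin>", line 24, in res
  File "<stdin>", line 20, in wmodel
  File "h.py", line 19, in proj
    c=vision.camera_params(cam); M=np.linalg.inv(c['cam_to_world']); q=np.array(c['K'])@(M[:3,:3]@p+M[:3,3]); return q[:2]/q[2]
ValueError: time passes only in moves, steps and waits
```

```bash
cat >> h.py <<'E'
_c={}
def proj(p,cam='wrist'):
    if cam not in _c: c=vision.camera_params(cam); _c[cam]=(np.linalg.inv(c['cam_to_world']),np.array(c['K']))
    M,K=_c[cam]; q=K@(M[:3,:3]@p+M[:3,3]); return q[:2]/q[2]
E
cat > f2.py <<'E'
from fit import *
s=readout.state(); G=np.array(s['tcp_pos'])+[0,0,.0188]
W=[(165,27),(171,28),(177,28),(183,29),(189,29),(195,30),(201,30),(207,31),(213,31),(219,31.5),(245,47),(255,47),(265,48),(275,48.5),(295,51),(305,52)]
def rows(p):
    t,ax,xx=pose(p,G); f=lambda q:proj(q)[1]*1.4
    return f(t+.007*xx),f(t+.07*ax+.013*xx),f(t+.078*ax+.015*xx)
def wmodel(p,r):
    t,ax,xx=pose(p,G); rr=[];ww=[]
    for z in (np.linspace(0,.07,8) if r<230 else np.linspace(.078,.158,8)):
        h,b=(.007,0.002) if r<230 else (.0085,.014)
        c=t+z*ax+b*xx; A=proj(c+h*V)*1.4; B=proj(c-h*V)*1.4; rr.append(A[1]); ww.append(abs(A[0]-B[0]))
    o=np.argsort(rr); return np.interp(r,np.array(rr)[o],np.array(ww)[o])
def res(q):
    p=np.array([q[0]*1e-3,q[1]*1e-3,np.radians(q[2])])
    R=np.array(rows(p))-[154.5,228,237]
    return np.r_[R/2,[(wmodel(p,r)-w)/1.5 for r,w in W], q[0]/5,q[1]/6]
for q0 in ([0,0,32],[0,0,26]):
    o=least_squares(res,q0,diff_step=1e-3,x_scale=[1,1,1],loss='soft_l1'); q=o.x
    p=np.array([q[0]*1e-3,q[1]*1e-3,np.radians(q[2])]); print(np.round(q,2),o.cost,rows(p),pose(p,G)[0]); print(np.round(res(q),1))
print(np.round(res([0,0,32]),1))
E
python3 f2.py
```

```text
[ 5.33  4.67 27.33] 1.6397679248146293 (np.float64(154.85261617440972), np.float64(228.37232488610567), np.float64(236.69432394623976)) [ 0.44090591 -0.31829623  0.15822457]
[ 0.2  0.2 -0.2  0.4  0.1  0.4  0.1  0.4  0.   0.3 -0.   0.3  0.3 -1.
 -0.3 -0.2  0.2 -0.1 -0.1  1.1  0.8]
[ 5.33  4.67 27.33] 1.6397679247403611 (np.float64(154.85261701657245), np.float64(228.37232476604783), np.float64(236.69432367968776)) [ 0.44090591 -0.31829623  0.15822457]
[ 0.2  0.2 -0.2  0.4  0.1  0.4  0.1  0.4  0.   0.3 -0.   0.3  0.3 -1.
 -0.3 -0.2  0.2 -0.1 -0.1  1.1  0.8]
[-1.9  5.3  6.1  1.2  0.8  1.   0.6  0.9  0.5  0.8  0.4  0.6  0.6 -0.8
 -0.6 -0.7 -0.4 -0.9 -1.   0.   0. ]
```

The wrist fit and the networks agree on a tilt of about 28° rather than 32°. I'll check that the grip isn't creeping before deciding on a correction.

```bash
cat > edges.py <<'E'
from h import *
def edges():
    im=vision.camera('wrist'); g=cv2.cvtColor(cv2.resize(im,None,fx=1.4,fy=1.4,interpolation=2),cv2.COLOR_RGB2GRAY).astype(float)
    m=g[:,391:400].mean(1); d=np.diff(cv2.GaussianBlur(m[:,None],(1,0*1+7),1.2)[:,0])
    return m,d
m,d=edges()
print([(i,round(d[i],1)) for i in range(100,275) if abs(d[i])>4 and abs(d[i])>=max(abs(d[i-3:i+4]))])
E
python3 edges.py; python3 -m creep '[{"slide":[0,0,0],"turn":0,"grip":1},{"slide":[0,0,0],"turn":0,"grip":1},{"slide":[0,0,0],"turn":0,"grip":1},{"slide":[0,0,0],"turn":0,"grip":1},{"slide":[0,0,0],"turn":0,"grip":1},{"slide":[0,0,0],"turn":0,"grip":1}]'; python3 edges.py
```

```text
[(131, np.float64(27.4)), (154, np.float64(-11.3)), (226, np.float64(9.0)), (235, np.float64(8.7))]
time: 16.1
tcp_pos: [0.3879, -0.3585, 0.2566]
orientation: [-0.0, 0.947, 0.321, -0.0]
force: [0.5, 1.2, -0.9]
grip_width: 0.18
gripper_force: 30.0
[(118, np.float64(-4.0)), (131, np.float64(27.2)), (154, np.float64(-11.4)), (226, np.float64(9.2)), (235, np.float64(9.0))]
```

No creep, so I'll go back to the stand and tilt a few degrees more.

```bash
python3 -m creep '[{"slide":[0.1,0.57,0.11],"turn":0.2,"grip":1},{"slide":[0.15,0.8,0.15],"turn":0.4,"grip":1},{"slide":[0.16,0.9,0.1],"turn":0.4,"grip":1},{"slide":[0.17,0.95,0],"turn":0.5,"grip":1},{"slide":[0.17,0.95,0],"turn":0.5,"grip":1},{"slide":[0.17,0.95,0],"turn":0.5,"grip":1},{"slide":[0.15,0.95,0],"turn":0.5,"grip":1},{"slide":[0.15,0.85,0],"turn":0.4,"grip":1},{"slide":[0.1,0.6,0],"turn":0.4,"grip":1},{"slide":[0.05,0.3,0],"turn":0.2,"grip":1}]' 30
python3 -m creep '[{"slide":[0,0,0],"turn":0,"grip":1},{"slide":[0,0,0],"turn":0,"grip":1},{"slide":[0,0,-0.3],"turn":0,"grip":1},{"slide":[0,0,-0.5],"turn":0,"grip":1},{"slide":[0,0,-0.5],"turn":0,"grip":1},{"slide":[0,0,-0.5],"turn":0,"grip":1},{"slide":[0,0,-0.4],"turn":0,"grip":1},{"slide":[0,0,-0.2],"turn":0,"grip":1},{"slide":[0,0,-0.1],"turn":0,"grip":1},{"slide":[0,0,0],"turn":0,"grip":1}]' 30
python3 edges.py
```

```text
time: 16.98
tcp_pos: [0.4432, -0.0424, 0.2713]
orientation: [-0.0, 0.858, 0.514, 0.001]
force: [-0.4, -0.3, -1.1]
grip_width: 0.183
gripper_force: 30.0
time: 17.82
tcp_pos: [0.4428, -0.0464, 0.1707]
orientation: [-0.0, 0.86, 0.51, -0.0]
force: [1.0, -0.3, -0.4]
grip_width: 0.184
gripper_force: 30.0
[(118, np.float64(-23.2)), (127, np.float64(19.2)), (133, np.float64(-22.4)), (154, np.float64(-6.8)), (226, np.float64(8.0)), (235, np.float64(8.0))]
```

```bash
python3 -m creep '[{"slide":[0,0,0],"turn":0,"grip":1},{"slide":[0,0,0],"turn":0,"grip":1},{"slide":[-0.02,-0.035,-0.02],"turn":0,"grip":1},{"slide":[-0.02,-0.035,-0.02],"turn":0,"grip":1},{"slide":[-0.02,-0.035,-0.02],"turn":0,"grip":1},{"slide":[-0.02,-0.035,-0.02],"turn":0,"grip":1},{"slide":[-0.02,-0.035,-0.02],"turn":0,"grip":1},{"slide":[-0.02,-0.035,-0.02],"turn":0,"grip":1},{"slide":[0,0,0],"turn":0,"grip":1},{"slide":[0,0,0],"turn":0,"grip":1}]' 8
python3 edges.py
```

```text
time: 18.7
tcp_pos: [0.4377, -0.0543, 0.1661]
orientation: [-0.0, 0.86, 0.511, -0.0]
force: [1.0, 1.1, -0.7]
grip_width: 0.186
gripper_force: 8.0
[(105, np.float64(18.2)), (112, np.float64(-23.3)), (133, np.float64(-5.6)), (215, np.float64(9.6)), (226, np.float64(7.6)), (235, np.float64(-5.0))]
```

```bash
cat > f3.py <<'E'
import sys
from fit import *
s=readout.state(); G=np.array(s['tcp_pos'])+[0,0,.0188]; a=2*np.arctan2(s['orientation'][2],s['orientation'][1])
import fit; fit.U=np.array([np.cos(a),np.sin(a),0]); U=fit.U
obs=np.array([float(v) for v in sys.argv[1:4]])+[.5,2,2]
def rows(p):
    t,ax,xx=pose(p,G); f=lambda q:proj(q)[1]*1.4
    return np.array([f(t+.007*xx),f(t+.07*ax+.013*xx),f(t+.078*ax+.015*xx)])
def res(q): return np.r_[(rows([q[0]*1e-3,q[1]*1e-3,np.radians(q[2])])-obs)/2,(q[0]-5.3)/2,(q[1]-4.7)/2]
o=least_squares(res,[5,5,30],diff_step=1e-3); q=o.x; p=[q[0]*1e-3,q[1]*1e-3,np.radians(q[2])]
print(np.round(q,2),np.round(o.fun,2),'tip',np.round(pose(p,G)[0],4))
E
python3 f3.py 133 215 226
python3 - <<'E'
from h import *
vision.camera('side'); vision.camera('scene')
for c in('side','scene'):
  for t in "tester tester_grip".split(): print(c,t,P(t,c))
E
```

```text
[ 6.06  5.45 32.27] [-0.14  0.43 -0.11  0.38  0.37] tip [0.4747 0.0138 0.0736]
side tester [(0.9, [473, 13, 78]), (0.45, [424, 123, 1])]
side tester_grip [(0.8, [441, -45, 184]), (0.47, [428, 117, 83]), (0.19, [477, 16, -2])]
scene tester [(0.7, [478, 16, 78]), (0.62, [430, 121, 0]), (0.41, [504, -268, 37])]
scene tester_grip [(0.83, [434, -48, 182]), (0.46, [428, 120, 90]), (0.46, [488, -278, 117])]
```

The tilt is now about 32°. I'll tighten, lift and return to the pre-entry point.

```bash
python3 -m creep '[{"slide":[0,0,0],"turn":0,"grip":1},{"slide":[0,0,0],"turn":0,"grip":1},{"slide":[0,0,0.1],"turn":0,"grip":1},{"slide":[0,0,0.3],"turn":0,"grip":1},{"slide":[0,0,0.5],"turn":0,"grip":1},{"slide":[0,0,0.6],"turn":0,"grip":1},{"slide":[0,0,0.6],"turn":0,"grip":1},{"slide":[0,0,0.3],"turn":0,"grip":1},{"slide":[0,0,0.2],"turn":0,"grip":1}]' 30
python3 -m creep '[{"slide":[-0.05,-0.3,0],"turn":-0.2,"grip":1},{"slide":[-0.1,-0.6,0],"turn":-0.4,"grip":1},{"slide":[-0.16,-0.85,0],"turn":-0.4,"grip":1},{"slide":[-0.16,-0.95,0],"turn":-0.5,"grip":1},{"slide":[-0.18,-0.95,0],"turn":-0.5,"grip":1},{"slide":[-0.18,-0.95,0],"turn":-0.5,"grip":1},{"slide":[-0.17,-0.95,0],"turn":-0.5,"grip":1},{"slide":[-0.16,-0.88,-0.1],"turn":-0.4,"grip":1},{"slide":[-0.16,-0.75,-0.1],"turn":-0.4,"grip":1},{"slide":[-0.1,-0.55,-0.1],"turn":-0.2,"grip":1}]'
python3 -m creep '[{"slide":[0,0,0],"turn":0,"grip":1},{"slide":[0,0,0],"turn":0,"grip":1},{"slide":[0,0,0],"turn":0,"grip":1}]'
python3 edges.py
python3 - <<'E'
from h import *
vision.camera('side');vision.camera('scene')
for c in('wrist','scene','side'):
  for t in "tester tester_grip".split(): print(c,t,P(t,c)[:2])
E
```

```text
time: 19.8
tcp_pos: [0.4383, -0.0542, 0.2721]
orientation: [0.001, 0.86, 0.511, 0.001]
force: [-0.5, -0.3, -1.7]
grip_width: 0.182
gripper_force: 30.0
time: 20.63
tcp_pos: [0.3785, -0.3668, 0.2567]
orientation: [-0.0, 0.948, 0.318, -0.001]
force: [0.8, -0.1, -2.0]
grip_width: 0.185
gripper_force: 30.0
time: 20.88
tcp_pos: [0.3805, -0.3628, 0.2573]
orientation: [-0.001, 0.947, 0.321, -0.0]
force: [-0.5, 0.8, -0.4]
grip_width: 0.181
gripper_force: 30.0
[(116, np.float64(26.0)), (133, np.float64(-10.7)), (215, np.float64(11.0)), (226, np.float64(8.2))]
wrist tester [(0.9, [440, -313, 166]), (0.48, [390, -353, 280])]
wrist tester_grip []
scene tester [(0.6, [429, 123, 0]), (0.47, [440, -312, 171])]
scene tester_grip [(0.6, [382, -359, 278]), (0.54, [430, 119, 83])]
side tester [(0.62, [429, 122, 4]), (0.54, [440, -314, 170])]
side tester_grip [(0.82, [384, -357, 275]), (0.79, [431, 118, 85])]
```

```bash
cat >> f3.py <<'E'
t=pose(p,G)[0]; ax=-np.sin(L)*h_U+np.cos(L)*Z if 0 else None
J=lambda v:np.round(1e3*np.array([v@(np.cos(L)*H+np.sin(L)*Z),v@np.array([-H[1],H[0],0]),v@(-np.sin(L)*H+np.cos(L)*Z)]),1)
H=np.array([np.cos(A),np.sin(A),0]); print('tip jar',J(t-O),'G jar',J(G-O),'body z166 jar',J(t+.166*pose(p,G)[1]-O)); print('collar low row',proj(jar(-.0225,0,.08))*1.4, 'heading',np.degrees(a))
E
python3 f3.py 133 215 226
```

```text
[ 5.78  5.18 32.25] [-0.11  0.38 -0.16  0.24  0.24] tip [ 0.4424 -0.3162  0.1659]
tip jar [  1.    0.6 150.3] G jar [-5.400e+00  2.000e-01  2.854e+02] body z166 jar [2.000e-01 1.000e-01 3.163e+02]
collar low row [396.20131886 117.137009  ] heading 37.48288316427081
```

```bash
python3 -m creep '[{"slide":[0.07,0.06,-0.15],"turn":0,"grip":1},{"slide":[0.15,0.12,-0.31],"turn":0,"grip":1},{"slide":[0.16,0.12,-0.32],"turn":0,"grip":1},{"slide":[0.15,0.12,-0.31],"turn":0,"grip":1},{"slide":[0.09,0.07,-0.18],"turn":0,"grip":1},{"slide":[0,0,0],"turn":0,"grip":1},{"slide":[0,0,0],"turn":0,"grip":1}]'
python3 edges.py; python3 f3.py 133 215 226
```

```text
time: 21.92
tcp_pos: [0.4059, -0.3435, 0.2071]
orientation: [-0.0, 0.947, 0.321, -0.0]
force: [0.4, -0.2, -1.6]
grip_width: 0.178
gripper_force: 30.0
[(100, np.float64(6.5)), (105, np.float64(-6.9)), (119, np.float64(14.4)), (143, np.float64(5.7)), (215, np.float64(10.6)), (226, np.float64(8.2))]
[ 5.8   5.19 32.24] [-0.11  0.39 -0.16  0.25  0.25] tip [ 0.467  -0.2971  0.1152]
tip jar [ 0.4  0.9 90.7] G jar [ -5.9   0.5 225.9] body z166 jar [-2.000e-01  5.000e-01  2.567e+02]
collar low row [397.07627679 172.60295598] heading 37.447032861658684
```

```bash
python3 -m creep '[{"slide":[0.1,0.07,-0.2],"turn":0,"grip":1},{"slide":[0.1,0.08,-0.21],"turn":0,"grip":1},{"slide":[0.11,0.08,-0.22],"turn":0,"grip":1},{"slide":[0.11,0.08,-0.22],"turn":0,"grip":1},{"slide":[0.11,0.08,-0.22],"turn":0,"grip":1},{"slide":[0.1,0.08,-0.21],"turn":0,"grip":1},{"slide":[0.08,0.06,-0.16],"turn":0,"grip":1},{"slide":[0.03,0.02,-0.06],"turn":0,"grip":1},{"slide":[0,0,0],"turn":0,"grip":1},{"slide":[0,0,0],"turn":0,"grip":1}]'
python3 f3.py 133 215 226; python3 edges.py
```

```text
time: 22.8
tcp_pos: [0.4355, -0.3217, 0.1473]
orientation: [-0.0, 0.947, 0.321, -0.0]
force: [-0.2, -0.5, -0.4]
grip_width: 0.182
gripper_force: 30.0
[ 5.76  5.16 32.23] [-0.1   0.38 -0.17  0.23  0.23] tip [ 0.4966 -0.2749  0.0549]
tip jar [-0.1  0.6 20. ] G jar [ -6.4   0.3 155.1] body z166 jar [ -0.8   0.3 186. ]
collar low row [397.06749724 264.34393329] heading 37.456557772072216
[(147, np.float64(4.1)), (165, np.float64(-19.2)), (250, np.float64(32.2))]
```

The tip is at jar (0, 1, 20) mm, on the axis, with no contact force. I'll hold for two seconds.

```bash
python3 -m creep '[{"slide":[0,0,0],"turn":0,"grip":1},{"slide":[0,0,0],"turn":0,"grip":1},{"slide":[0,0,0],"turn":0,"grip":1},{"slide":[0,0,0],"turn":0,"grip":1},{"slide":[0,0,0],"turn":0,"grip":1},{"slide":[0,0,0],"turn":0,"grip":1},{"slide":[0,0,0],"turn":0,"grip":1},{"slide":[0,0,0],"turn":0,"grip":1},{"slide":[0,0,0],"turn":0,"grip":1},{"slide":[0,0,0],"turn":0,"grip":1}]'
python3 -m creep '[{"slide":[0,0,0],"turn":0,"grip":1},{"slide":[0,0,0],"turn":0,"grip":1},{"slide":[0,0,0],"turn":0,"grip":1},{"slide":[0,0,0],"turn":0,"grip":1},{"slide":[0,0,0],"turn":0,"grip":1},{"slide":[0,0,0],"turn":0,"grip":1},{"slide":[0,0,0],"turn":0,"grip":1},{"slide":[0,0,0],"turn":0,"grip":1},{"slide":[0,0,0],"turn":0,"grip":1},{"slide":[0,0,0],"turn":0,"grip":1}]'
python3 -m creep '[{"slide":[0,0,0],"turn":0,"grip":1},{"slide":[0,0,0],"turn":0,"grip":1},{"slide":[-0.05,-0.03,0.1],"turn":0,"grip":1},{"slide":[-0.1,-0.08,0.2],"turn":0,"grip":1},{"slide":[-0.11,-0.08,0.22],"turn":0,"grip":1},{"slide":[-0.12,-0.09,0.24],"turn":0,"grip":1},{"slide":[-0.12,-0.09,0.24],"turn":0,"grip":1},{"slide":[-0.12,-0.09,0.24],"turn":0,"grip":1},{"slide":[-0.12,-0.09,0.24],"turn":0,"grip":1},{"slide":[-0.12,-0.09,0.24],"turn":0,"grip":1}]'
python3 -m creep '[{"slide":[-0.15,-0.11,0.3],"turn":0,"grip":1},{"slide":[-0.15,-0.11,0.3],"turn":0,"grip":1},{"slide":[-0.13,-0.1,0.26],"turn":0,"grip":1},{"slide":[-0.11,-0.1,0.3],"turn":0,"grip":1},{"slide":[0,0,0.3],"turn":0,"grip":1},{"slide":[0,0,0],"turn":0,"grip":1},{"slide":[0,0,0],"turn":0,"grip":1}]'
python3 edges.py
```

```text
time: 23.68
tcp_pos: [0.4355, -0.3217, 0.1474]
orientation: [-0.0, 0.947, 0.321, -0.0]
force: [-0.2, -0.0, -1.5]
grip_width: 0.181
gripper_force: 30.0
time: 24.52
tcp_pos: [0.4355, -0.3217, 0.1474]
orientation: [0.0, 0.947, 0.321, -0.0]
force: [-0.3, -0.5, -0.5]
grip_width: 0.181
gripper_force: 30.0
time: 25.35
tcp_pos: [0.4005, -0.3479, 0.2175]
orientation: [0.0, 0.947, 0.321, 0.0]
force: [0.5, 0.4, -1.8]
grip_width: 0.178
gripper_force: 30.0
time: 25.93
tcp_pos: [0.3795, -0.3644, 0.2752]
orientation: [0.001, 0.947, 0.321, 0.0]
force: [0.6, 0.9, 0.2]
grip_width: 0.181
gripper_force: 30.0
[(116, np.float64(27.1)), (133, np.float64(-10.6)), (215, np.float64(10.8)), (226, np.float64(8.2))]
```

```bash
python3 -m creep '[{"slide":[0.11,0.55,0],"turn":0.2,"grip":1},{"slide":[0.16,0.8,0],"turn":0.4,"grip":1},{"slide":[0.19,0.94,0],"turn":0.4,"grip":1},{"slide":[0.19,0.96,0],"turn":0.5,"grip":1},{"slide":[0.19,0.96,0],"turn":0.5,"grip":1},{"slide":[0.19,0.96,0],"turn":0.5,"grip":1},{"slide":[0.19,0.96,0],"turn":0.5,"grip":1},{"slide":[0.18,0.9,0],"turn":0.4,"grip":1},{"slide":[0.12,0.6,0],"turn":0.4,"grip":1},{"slide":[0.06,0.3,0],"turn":0.2,"grip":1}]'
python3 -m creep '[{"slide":[0,0,0],"turn":0,"grip":1},{"slide":[0,0,0],"turn":0,"grip":1},{"slide":[0,0,-0.2],"turn":0,"grip":1},{"slide":[0,0,-0.2],"turn":0,"grip":1},{"slide":[0,0,-0.1],"turn":0,"grip":1},{"slide":[0,0,0],"turn":0,"grip":1},{"slide":[0,0,0],"turn":0,"grip":1}]'
python3 f3.py 133 215 226 | head -1
```

```text
time: 26.82
tcp_pos: [0.4428, -0.0432, 0.2741]
orientation: [-0.001, 0.858, 0.514, 0.0]
force: [-0.1, 0.4, -0.7]
grip_width: 0.182
gripper_force: 30.0
time: 27.4
tcp_pos: [0.4424, -0.0475, 0.2541]
orientation: [-0.0, 0.86, 0.51, -0.0]
force: [0.5, -0.1, -0.9]
grip_width: 0.18
gripper_force: 30.0
[ 6.04  5.43 32.26] [-0.14  0.43 -0.11  0.37  0.37] tip [0.4794 0.0205 0.1616]
```

```bash
python3 -m creep '[{"slide":[0,0,-0.3],"turn":0,"grip":1},{"slide":[0,0,-0.5],"turn":0,"grip":1},{"slide":[0,0,-0.5],"turn":0,"grip":1},{"slide":[0,0,-0.4],"turn":0,"grip":1},{"slide":[0,0,-0.3],"turn":0,"grip":1},{"slide":[0,0,-0.16],"turn":0,"grip":1},{"slide":[0,0,0],"turn":0,"grip":1}]'
python3 -m creep '[{"slide":[0,0,0],"turn":0,"grip":1},{"slide":[0,0,0],"turn":0,"grip":1},{"slide":[0.05,0.1,0.06],"turn":0,"grip":1},{"slide":[0.05,0.09,0.06],"turn":0,"grip":1},{"slide":[0.05,0.09,0.06],"turn":0,"grip":1},{"slide":[0.05,0.09,0.06],"turn":0,"grip":1},{"slide":[0.05,0.1,0.05],"turn":0,"grip":1},{"slide":[0.05,0.09,0.05],"turn":0,"grip":1},{"slide":[0.05,0.09,0.04],"turn":0,"grip":1},{"slide":[0.05,0.09,0.04],"turn":0,"grip":1}]' 8
python3 -m creep '[{"slide":[0.055,0.1,0.03],"turn":0,"grip":1},{"slide":[0.055,0.1,0.03],"turn":0,"grip":1},{"slide":[0.055,0.1,0.03],"turn":0,"grip":1},{"slide":[0.055,0.1,0.03],"turn":0,"grip":1},{"slide":[0.055,0.1,0.01],"turn":0,"grip":1},{"slide":[0.055,0.1,0.01],"turn":0,"grip":1},{"slide":[0.055,0.1,0.01],"turn":0,"grip":1},{"slide":[0.055,0.1,0.01],"turn":0,"grip":1},{"slide":[0,0,0],"turn":0,"grip":1},{"slide":[0,0,0],"turn":0,"grip":1}]' 8
python3 - <<'E'
from h import *
vision.camera('side'); vision.camera('scene')
for c in('side','scene'):
  for t in "tester tester_grip".split(): print(c,t,P(t,c))
E
```

```text
time: 27.98
tcp_pos: [0.4423, -0.047, 0.1673]
orientation: [-0.001, 0.86, 0.511, -0.001]
force: [0.3, -0.0, -1.0]
grip_width: 0.178
gripper_force: 30.0
time: 28.82
tcp_pos: [0.4589, -0.0169, 0.1852]
orientation: [0.0, 0.86, 0.511, -0.0]
force: [-1.0, -1.3, 0.3]
grip_width: 0.184
gripper_force: 8.0
time: 29.65
tcp_pos: [0.4767, 0.0153, 0.1914]
orientation: [-0.0, 0.859, 0.511, 0.0]
force: [-0.1, -0.9, -0.3]
grip_width: 0.183
gripper_force: 8.0
side tester [(0.59, [481, 26, 78]), (0.54, [426, 119, 4])]
side tester_grip [(0.67, [479, 22, 80]), (0.59, [475, 16, 207]), (0.55, [431, 119, 86])]
scene tester [(0.78, [478, 24, 81]), (0.54, [429, 119, 2])]
scene tester_grip [(0.76, [469, 15, 209]), (0.6, [430, 120, 87]), (0.56, [423, -145, -4])]
```

```bash
cat > f4.py <<'E'
import fit
from fit import *
s=readout.state(); G=np.array(s['tcp_pos'])+[0,0,.0188]; a=2*np.arctan2(s['orientation'][2],s['orientation'][1]); fit.U=np.array([np.cos(a),np.sin(a),0]); 
print(s['time'],np.round(s['tcp_pos'],4))
im=vision.camera('wrist'); cv2.imwrite('pics/last.png',im[:,:,::-1])
g=cv2.cvtColor(cv2.resize(im,None,fx=1.4,fy=1.4,interpolation=2),cv2.COLOR_RGB2GRAY).astype(float)
m=g[:,391:400].mean(1); d=np.diff(cv2.GaussianBlur(m[:,None],(1,7),1.2)[:,0])
print([(i,round(d[i],1)) for i in range(100,470) if abs(d[i])>4 and abs(d[i])>=max(abs(d[i-3:i+4]))])
f=lambda q:round(proj(q)[1]*1.4)
for th in (-4,0,4,8):
    t,ax,xx=pose([.006,.0054,np.radians(th)],G); print(th,'corner',f(t+.007*xx),'z70',f(t+.07*ax+.013*xx),'z78',f(t+.078*ax+.015*xx),'cap158',f(t+.158*ax+.015*xx),'top',f(t+.166*ax+.015*xx))
print('pocket edge',f(np.array([.477,.016,.094])+.018*fit.U))
E
python3 f4.py
```

```text
29.95 [0.4761 0.0145 0.1913]
[(116, np.float64(12.3)), (120, np.float64(-15.5)), (200, np.float64(41.7)), (216, np.float64(-26.1)), (236, np.float64(24.0)), (260, np.float64(-26.1)), (294, np.float64(10.4)), (368, np.float64(-5.8)), (408, np.float64(24.8)), (413, np.float64(-41.6)), (425, np.float64(6.7)), (433, np.float64(-8.9)), (451, np.float64(-11.9)), (460, np.float64(8.3)), (467, np.float64(4.3))]
-4 corner 278 z70 294 z78 294 cap158 357 top 367
0 corner 263 z70 285 z78 285 cap158 364 top 377
4 corner 247 z70 276 z78 277 cap158 372 top 388
8 corner 231 z70 267 z78 269 cap158 380 top 398
pocket edge 258
```

```bash
cat >> f4.py <<'E'
print('prof',list(zip(range(255,470,5),m[255:470:5].round().astype(int).tolist())))
for r in (320,390,405,420): print(r,g[r,360:432:4].round().astype(int).tolist())
for th in (-2,2,6):
  for aa in(.002,.006): t,ax,xx=pose([aa,.0054,np.radians(th)],G); print(th,aa,'z70',f(t+.07*ax+.013*xx),'z78',f(t+.078*ax+.015*xx),'cap158',f(t+.158*ax+.015*xx),'topF',f(t+.166*ax+.015*xx),'topB',f(t+.166*ax-.015*xx))
E
python3 f4.py | tail -11
```

```text
prof [(255, 247), (260, 203), (265, 126), (270, 128), (275, 127), (280, 126), (285, 125), (290, 121), (295, 158), (300, 165), (305, 165), (310, 164), (315, 164), (320, 164), (325, 163), (330, 163), (335, 163), (340, 162), (345, 162), (350, 161), (355, 161), (360, 160), (365, 151), (370, 124), (375, 120), (380, 121), (385, 121), (390, 121), (395, 121), (400, 124), (405, 143), (410, 234), (415, 81), (420, 105), (425, 130), (430, 156), (435, 123), (440, 112), (445, 113), (450, 112), (455, 69), (460, 87), (465, 98)]
320 [183, 184, 185, 143, 155, 161, 165, 165, 165, 164, 163, 161, 159, 152, 174, 187, 179, 178]
390 [95, 52, 116, 119, 120, 120, 121, 120, 121, 121, 122, 121, 119, 118, 115, 113, 59, 94]
405 [55, 82, 125, 135, 140, 150, 143, 143, 142, 143, 146, 148, 149, 143, 131, 125, 92, 55]
420 [46, 109, 91, 102, 103, 103, 102, 103, 104, 105, 106, 107, 108, 105, 96, 96, 130, 46]
-2 0.002 z70 298 z78 299 cap158 374 topF 387 topB 489
-2 0.006 z70 290 z78 290 cap158 361 topF 372 topB 476
2 0.002 z70 289 z78 290 cap158 382 topF 397 topB 494
2 0.006 z70 280 z78 281 cap158 368 topF 383 topB 481
6 0.002 z70 280 z78 282 cap158 389 topF 406 topB 497
6 0.006 z70 271 z78 273 cap158 376 topF 393 topB 486
```

The tester is upright in the hand to within about 2°, by the wrist picture. I'll tighten, lift out and carry it over the beaker.

```bash
python3 -m creep '[{"slide":[0,0,0],"turn":0,"grip":1},{"slide":[0,0,0],"turn":0,"grip":1},{"slide":[0,0,0.2],"turn":0,"grip":1},{"slide":[0,0,0.5],"turn":0,"grip":1},{"slide":[0,0,0.6],"turn":0,"grip":1},{"slide":[0,0,0.7],"turn":0,"grip":1},{"slide":[0,0,0.6],"turn":0,"grip":1},{"slide":[0,0,0.4],"turn":0,"grip":1},{"slide":[0,0,0.2],"turn":0,"grip":1}]' 25
python3 -m creep '[{"slide":[-0.03,0.4,0],"turn":0,"grip":1},{"slide":[-0.06,0.7,0],"turn":0,"grip":1},{"slide":[-0.08,0.9,0],"turn":0,"grip":1},{"slide":[-0.08,0.9,0],"turn":0,"grip":1},{"slide":[-0.09,0.95,0],"turn":0,"grip":1},{"slide":[-0.08,0.9,0],"turn":0,"grip":1},{"slide":[-0.08,0.9,0],"turn":0,"grip":1},{"slide":[-0.07,0.75,0],"turn":0,"grip":1},{"slide":[-0.04,0.4,0],"turn":0,"grip":1},{"slide":[-0.01,0.1,0],"turn":0,"grip":1}]'
python3 -m creep '[{"slide":[0,0,-0.2],"turn":0,"grip":1},{"slide":[0,0,-0.3],"turn":0,"grip":1},{"slide":[0,0,-0.5],"turn":0,"grip":1},{"slide":[0,0,-0.5],"turn":0,"grip":1},{"slide":[0,0,-0.2],"turn":0,"grip":1},{"slide":[0,0,0],"turn":0,"grip":1},{"slide":[0,0,0],"turn":0,"grip":1}]'
python3 - <<'E'
from h import *
s=readout.state(); print(np.round(s['tcp_pos'],4),s['time'])
for c in('wrist','side','scene'):
  vision.camera(c)
  for t in "beaker tester tester_grip".split(): print(c,t,P(t,c)[:2])
E
python3 f4.py | sed -n 2p
```

```text
time: 30.8
tcp_pos: [0.477, 0.0149, 0.3222]
orientation: [0.001, 0.86, 0.511, 0.002]
force: [-1.1, 0.5, -0.4]
grip_width: 0.179
gripper_force: 25.0
time: 31.63
tcp_pos: [0.4502, 0.2942, 0.3191]
orientation: [-0.001, 0.858, 0.513, -0.0]
force: [-0.2, 0.8, -1.6]
grip_width: 0.176
gripper_force: 25.0
time: 32.22
tcp_pos: [0.4517, 0.2897, 0.2513]
orientation: [0.0, 0.86, 0.51, -0.001]
force: [0.7, -0.5, -0.1]
grip_width: 0.181
gripper_force: 25.0
[0.4517 0.2897 0.2513] 32.2167
wrist beaker [(0.97, [453, 291, 0])]
wrist tester [(0.64, [455, 298, 137])]
wrist tester_grip [(0.97, [454, 292, 268])]
side beaker [(0.72, [453, 291, 0])]
side tester [(0.88, [453, 300, 143])]
side tester_grip [(0.7, [447, 293, 268]), (0.62, [446, -485, -2])]
scene beaker [(0.63, [453, 295, -1])]
scene tester [(0.74, [455, 299, 142]), (0.54, [431, 119, 0])]
scene tester_grip [(0.85, [444, 287, 271])]
[(203, np.float64(19.0)), (208, np.float64(28.5)), (212, np.float64(-21.6)), (223, np.float64(18.0)), (261, np.float64(-35.7)), (293, np.float64(10.3)), (368, np.float64(-5.4)), (412, np.float64(-25.9)), (418, np.float64(5.0)), (426, np.float64(6.2)), (432, np.float64(-10.0)), (451, np.float64(-11.4)), (460, np.float64(7.4)), (468, np.float64(5.3))]
```

```bash
python3 -m creep '[{"slide":[-0.08,-0.17,-0.1],"turn":0,"grip":1},{"slide":[0,0,-0.3],"turn":0,"grip":1},{"slide":[0,0,-0.4],"turn":0,"grip":1},{"slide":[0,0,-0.5],"turn":0,"grip":1},{"slide":[0,0,-0.5],"turn":0,"grip":1},{"slide":[0,0,-0.5],"turn":0,"grip":1},{"slide":[0,0,-0.3],"turn":0,"grip":1},{"slide":[0,0,-0.2],"turn":0,"grip":1},{"slide":[0,0,0],"turn":0,"grip":1},{"slide":[0,0,0],"turn":0,"grip":1}]'
python3 -m creep '[{"slide":[0,0,0],"turn":0,"grip":1},{"slide":[0,0,0],"turn":0,"grip":1},{"slide":[0,0,0],"turn":0,"grip":1},{"slide":[0,0,0],"turn":0,"grip":1},{"slide":[0,0,0],"turn":0,"grip":1},{"slide":[0,0,0],"turn":0,"grip":1},{"slide":[0,0,0],"turn":0,"grip":1},{"slide":[0,0,0],"turn":0,"grip":1},{"slide":[0,0,0],"turn":0,"grip":1},{"slide":[0,0,0],"turn":0,"grip":1}]'
python3 - <<'E'
from h import *
vision.camera('side'); print(P('tester_grip','side'),P('beaker','side'))
E
python3 -m creep '[{"slide":[0,0,0],"turn":0,"grip":1},{"slide":[0,0,0],"turn":0,"grip":1},{"slide":[0,0,0.2],"turn":0,"grip":1},{"slide":[0,0,0.4],"turn":0,"grip":1},{"slide":[0,0,0.6],"turn":0,"grip":1},{"slide":[0,0,0.7],"turn":0,"grip":1},{"slide":[0,0,0.8],"turn":0,"grip":1},{"slide":[0,0,0.8],"turn":0,"grip":1},{"slide":[0,0,0.6],"turn":0,"grip":1},{"slide":[0,0,0.4],"turn":0,"grip":1}]'
```

```text
time: 33.7
tcp_pos: [0.4481, 0.2837, 0.1394]
orientation: [0.0, 0.86, 0.511, -0.0]
force: [-0.3, 0.1, -2.0]
grip_width: 0.18
gripper_force: 25.0
time: 34.53
tcp_pos: [0.4483, 0.2838, 0.1394]
orientation: [0.0, 0.86, 0.511, -0.0]
force: [-0.6, -1.2, -0.3]
grip_width: 0.183
gripper_force: 25.0
[(0.57, [443, 283, 156]), (0.51, [428, 117, 86])] [(0.75, [455, 289, 2]), (0.48, [446, 283, 157])]
time: 35.52
tcp_pos: [0.4485, 0.2844, 0.3229]
orientation: [-0.0, 0.86, 0.511, 0.002]
force: [0.6, -0.5, -1.0]
grip_width: 0.181
gripper_force: 25.0
```

```bash
cat > f5.py <<'E'
import fit
from fit import *
s=readout.state(); G=np.array(s['tcp_pos'])+[0,0,.0188]; a=2*np.arctan2(s['orientation'][2],s['orientation'][1]); X=np.array([np.cos(a),np.sin(a),0]); fit.U=X; Y=np.array([X[1],-X[0],0])
print(s['time'],np.round(s['tcp_pos'],4),np.degrees(a))
im=vision.camera('wrist'); cv2.imwrite('pics/last.png',im[:,:,::-1])
g=cv2.cvtColor(cv2.resize(im,None,fx=1.4,fy=1.4,interpolation=2),cv2.COLOR_RGB2GRAY).astype(float)
m=g[:,391:400].mean(1); d=np.diff(cv2.GaussianBlur(m[:,None],(1,7),1.2)[:,0])
E=[(i,round(float(d[i]),1)) for i in range(100,470) if abs(d[i])>4 and abs(d[i])>=max(abs(d[i-3:i+4]))]; print(E)
f=lambda q:proj(q)[1]*1.4
def fitit(obs,sg,free=None):
    def res(q):
        t,ax,xx=pose([q[0]*1e-3,q[1]*1e-3,np.radians(q[2])],G)
        r=np.array([f(t+.007*xx),max(f(t+.07*ax+.013*xx),f(t+.078*ax+.015*xx)),f(t+.158*ax+.015*xx)])-obs
        return np.r_[r/sg,(q[0]-3)/4,(q[1]-2)/4,(q[2]-2)/3]
    o=least_squares(res,[3,2,2],diff_step=1e-3); q=o.x; t,ax,xx=pose([q[0]*1e-3,q[1]*1e-3,np.radians(q[2])],G)
    print('a e th',np.round(q,1),np.round(o.fun,1),'tip',np.round(t,4),'shoulder XY in tool mm',round((t+.07*ax-G)@X*1e3,1))
E
python3 - <<'E'
from f5 import *
fitit(np.array([261.5,294,369]),2.)
fitit(np.array([261.5,294,369]),np.array([2,2,200.]))
fitit(np.array([261.5,294,369]),np.array([200.,2,2]))
for c in('wrist','side','scene'):
  if c!='wrist': vision.camera(c)
  for t in "tester tester_grip".split():
    for q in P(t,c)[:2]:
      v=np.array(q[1])/1e3-G
      if np.linalg.norm(v)<.2: print(c,t,q[0],'tool X,Y,Z mm',np.round([v@X*1e3,v@Y*1e3,v[2]*1e3],1))
E
```

```text
35.5167 [0.4485 0.2844 0.3229] 61.4584585064242
[(189, 44.6), (206, 18.3), (248, -28.5), (260, -9.6), (294, 11.2), (368, -4.9), (412, -29.7), (424, 5.9), (437, -6.4), (451, -11.2), (460, 7.3)]
a e th [4.2 5.5 0.8] [ 1.6 -2.4  0.9  0.3  0.9 -0.4] tip [0.4513 0.2897 0.2063] shoulder XY in tool mm 5.0
a e th [1.5 1.3 3.2] [ 0.2 -0.2  0.1 -0.4 -0.2  0.4] tip [0.4526 0.2921 0.2107] shoulder XY in tool mm 4.9
a e th [ 4.6  3.2 -1.2] [ 0.1 -0.2  0.2  0.4  0.3 -1.1] tip [0.4493 0.286  0.2084] shoulder XY in tool mm 3.2
wrist tester 0.84 tool X,Y,Z mm [   9.2   -1.  -132.7]
wrist tester_grip 0.96 tool X,Y,Z mm [ 2.1  0.6 -1.7]
side tester 0.97 tool X,Y,Z mm [  10.2    0.8 -127.7]
side tester_grip 0.74 tool X,Y,Z mm [-1.6 -4.2 -4.7]
scene tester_grip 0.85 tool X,Y,Z mm [-4.4 -7.2 -4.7]
```

```bash
python3 -m creep '[{"slide":[0.03,-0.4,0],"turn":0,"grip":1},{"slide":[0.07,-0.7,0],"turn":0,"grip":1},{"slide":[0.08,-0.9,0],"turn":0,"grip":1},{"slide":[0.09,-0.95,0],"turn":0,"grip":1},{"slide":[0.09,-0.95,0],"turn":0,"grip":1},{"slide":[0.09,-0.9,0],"turn":0,"grip":1},{"slide":[0.08,-0.8,0],"turn":0,"grip":1},{"slide":[0.07,-0.7,0],"turn":0,"grip":1},{"slide":[0.05,-0.4,0],"turn":0,"grip":1},{"slide":[0.01,-0.1,0],"turn":0,"grip":1}]'
python3 -m creep '[{"slide":[0,0,-0.3],"turn":0,"grip":1},{"slide":[0,0,-0.6],"turn":0,"grip":1},{"slide":[0,0,-0.7],"turn":0,"grip":1},{"slide":[0,0,-0.5],"turn":0,"grip":1},{"slide":[0,0,-0.3],"turn":0,"grip":1},{"slide":[0,0,-0.1],"turn":0,"grip":1},{"slide":[0,0,0],"turn":0,"grip":1},{"slide":[0,0,0],"turn":0,"grip":1}]'
python3 - <<'E'
from f5 import *
S=np.array([.4771,.0164,0]); P0=lambda x,y,z:S+x*X+y*Y+[0,0,z]
print('pocket front edge',proj(P0(.018,0,.094))*1.4,'block front',proj(P0(.03,0,.094))*1.4,'base front',proj(P0(.04,0,.006))*1.4,'pocket L/R',proj(P0(.018,-.0115,.094))*1.4,proj(P0(.018,.0115,.094))*1.4)
for r in (175,185,195,205,215,225): print(r,g[r,330:460:5].round().astype(int).tolist())
print('col380',g[150:300:4,378].round().astype(int).tolist()); print('col395',g[150:300:4,395].round().astype(int).tolist())
print(P('tester_stand','wrist'),P('tester','wrist'))
E
```

```text
time: 36.8
tcp_pos: [0.4746, 0.0085, 0.3187]
orientation: [0.0, 0.861, 0.509, -0.001]
force: [0.6, -0.9, -1.8]
grip_width: 0.183
gripper_force: 25.0
time: 37.47
tcp_pos: [0.4749, 0.0126, 0.2197]
orientation: [-0.0, 0.859, 0.511, 0.0]
force: [0.2, -0.5, -0.7]
grip_width: 0.182
gripper_force: 25.0
37.4667 [0.4749 0.0126 0.2197] 61.50145453216871
[(114, 11.4), (119, -14.0), (193, 42.9), (208, -28.2), (223, 26.7), (243, -4.6), (250, -16.1), (254, 12.2), (261, -32.0), (293, 10.0), (367, -5.8), (412, -25.8), (424, 5.5), (433, -5.1), (451, -11.3), (460, 7.7), (468, 4.5)]
pocket front edge [395.07672447 243.72455576] block front [395.07122041 223.34517248] base front [394.56735726 192.63391519] pocket L/R [375.51722072 243.74989757] [414.63409148 243.69921672]
175 [49, 49, 51, 54, 56, 57, 56, 58, 59, 58, 60, 61, 61, 60, 61, 61, 60, 64, 62, 59, 59, 58, 60, 56, 57, 53]
185 [55, 53, 55, 57, 61, 62, 61, 64, 62, 65, 66, 69, 67, 67, 68, 66, 66, 66, 64, 65, 65, 65, 64, 64, 63, 62]
195 [56, 90, 215, 217, 228, 231, 226, 223, 232, 234, 233, 233, 233, 235, 236, 233, 228, 225, 220, 225, 236, 237, 236, 2
[... 161 characters left out ...]
 245, 245, 228, 235, 144, 144, 149, 148, 148, 147, 149, 147, 148, 146, 147, 148, 146, 147, 146, 222, 228, 243, 246, 155]
225 [65, 102, 245, 245, 239, 238, 238, 235, 236, 237, 238, 237, 237, 236, 236, 237, 236, 236, 236, 234, 233, 233, 236, 245, 246, 142]
col380 [49, 51, 51, 54, 55, 54, 59, 59, 64, 67, 65, 187, 245, 246, 246, 143, 147, 150, 144, 251, 246, 246, 246, 247, 197, 241, 233, 233, 179, 180, 180, 168, 196, 207, 239, 216, 145, 204]
col395 [49, 51, 51, 53, 56, 59, 59, 62, 63, 67, 68, 189, 246, 246, 246, 143, 147, 150, 145, 251, 246, 246, 246, 246, 234, 227, 198, 247, 127, 120, 120, 119, 120, 118, 117, 110, 135, 157]
[(0.79, [481, 15, 0])] [(0.81, [428, 121, -1]), (0.76, [478, 21, 106])]
```

The stand model matches the picture within a pixel: base edge at row 193, block at 223, pocket edge at 243. I'll lower the probe into the hole.

```bash
python3 -m creep '[{"slide":[0,0,-0.1],"turn":0,"grip":1},{"slide":[0,0,-0.2],"turn":0,"grip":1},{"slide":[0,0,-0.2],"turn":0,"grip":1},{"slide":[0,0,-0.25],"turn":0,"grip":1},{"slide":[0,0,-0.25],"turn":0,"grip":1},{"slide":[0,0,-0.25],"turn":0,"grip":1},{"slide":[0,0,-0.25],"turn":0,"grip":1},{"slide":[0,0,-0.2],"turn":0,"grip":1},{"slide":[0,0,-0.1],"turn":0,"grip":1},{"slide":[0,0,0],"turn":0,"grip":1}]' 10
python3 - <<'E'
from f5 import *
S=np.array([.4771,.0164,0]); P0=lambda x,y,z:S+x*X+y*Y+[0,0,z]
print('pocket front edge',proj(P0(.018,0,.094))*1.4,'front shoulder if centred z.097',proj(P0(.013,0,.100))*1.4,proj(P0(.013,0,.097))*1.4)
for c in (372,378,386,395): print(c,g[240:330:3,c].round().astype(int).tolist())
for r in range(262,320,6): print(r,g[r,350:445:4].round().astype(int).tolist())
print(s['force'],s['moment'])
E
```

```text
time: 38.45
tcp_pos: [0.4739, 0.0119, 0.146]
orientation: [-0.001, 0.86, 0.511, -0.001]
force: [0.2, -0.6, -1.2]
grip_width: 0.184
gripper_force: 10.0
38.45 [0.4739 0.0119 0.146 ] 61.46441825003961
[(103, 12.9), (110, -17.8), (202, 38.9), (220, -28.7), (246, 29.4), (271, -5.6), (279, -30.4), (327, 7.4), (333, 7.7), (362, -5.7), (404, 6.3), (419, -6.6), (451, -12.4), (460, 7.0)]
pocket front edge [397.57965736 271.71818782] front shoulder if centred z.097 [397.65420871 286.09611802] [397.60835361 284.28675903]
372 [131, 131, 162, 243, 240, 240, 241, 240, 240, 240, 240, 198, 174, 193, 188, 181, 192, 179, 166, 175, 175, 176, 175, 175, 180, 183, 175, 140, 132, 134]
378 [127, 130, 161, 244, 241, 241, 240, 240, 240, 240, 241, 206, 235, 235, 235, 226, 172, 159, 154, 150, 152, 150, 118, 102, 101, 101, 111, 111, 113, 111]
386 [132, 131, 163, 244, 240, 240, 240, 240, 240, 240, 241, 202, 234, 233, 160, 105, 106, 106, 107, 106, 106, 105, 106, 106, 105, 105, 105, 101, 85, 101]
395 [133, 133, 160, 242, 241, 240, 240, 240, 241, 240, 240, 210, 236, 177, 109, 108, 111, 110, 111, 109, 110, 109, 110, 1
[... 651 characters left out ...]
, 238]
292 [239, 239, 239, 239, 239, 226, 168, 156, 100, 106, 110, 111, 110, 107, 100, 235, 240, 203, 175, 236, 239, 239, 238, 238]
298 [239, 239, 239, 238, 238, 225, 151, 152, 99, 107, 109, 109, 110, 104, 97, 223, 240, 223, 159, 236, 238, 237, 238, 237]
304 [239, 239, 238, 238, 239, 227, 146, 145, 99, 107, 108, 109, 107, 104, 97, 217, 205, 154, 151, 237, 238, 238, 237, 236]
310 [238, 238, 238, 239, 240, 230, 114, 101, 100, 105, 107, 108, 106, 103, 97, 105, 110, 110, 147, 238, 237, 237, 237, 236]
316 [237, 238, 238, 238, 240, 231, 169, 104, 99, 106, 108, 107, 105, 102, 97, 101, 109, 172, 168, 238, 237, 234, 237, 235]
[ 0.19096725 -0.56511037 -1.24740365] [-0.19539499  0.0499514  -0.0498867 ]
```

Run:
```python
from f5 import *
for c in('wrist','side','scene'):
  if c!='wrist': vision.camera(c)
  for t in "tester tester_grip".split():
    for q in P(t,c):
      v=np.array(q[1])/1e3-G
      if np.linalg.norm(v)<.2: print(c,t,q,'tool X,Y,Z mm',np.round([v@X*1e3,v@Y*1e3,v[2]*1e3],1))
g=cv2.resize(g,None,fx=.5,fy=.5,interpolation=cv2.INTER_AREA)
for r in range(125,235,3): print(r*2,' '.join('%3d'%v for v in g[r,178:218:1]))
```

```text
38.5 [0.474  0.0119 0.1465] 61.466575442224375
[(103, 13.4), (110, -17.1), (202, 38.9), (220, -29.1), (246, 29.4), (271, -6.2), (278, -29.6), (327, 7.2), (333, 7.5), (362, -5.2), (403, 5.1), (420, -5.8), (451, -12.2), (460, 7.0), (468, 4.8)]
wrist tester (0.76, [476, 19, 64]) tool X,Y,Z mm [   7.2   -1.7 -101.3]
wrist tester_grip (0.93, [429, 122, 88]) tool X,Y,Z mm [ 75.3 -92.2 -77.3]
side tester (0.74, [478, 22, 69]) tool X,Y,Z mm [ 10.8  -1.4 -96.3]
side tester_grip (0.76, [428, 117, 86]) tool X,Y,Z mm [ 70.4 -90.7 -79.3]
side tester_grip (0.6, [466, 5, 195]) tool X,Y,Z mm [-9.9 -3.8 29.7]
scene tester (0.72, [471, 15, -2]) tool X,Y,Z mm [   1.3   -4.2 -167.3]
scene tester (0.6, [480, 17, 70]) tool X,Y,Z mm [  7.4   2.8 -95.3]
scene tester_grip (0.7, [431, 119, 87]) tool X,Y,Z mm [ 73.6 -89.  -78.3]
scene tester_grip (0.43, [466, 1, 194]) tool X,Y,Z mm [-13.4  -1.9  28.7]
250 240 240 240 240 240 240 241 240 240 241 240 241 240 241 240 240 240 240 240 240 240 240 240 240 241 241 241 241 241 240 241 240 240 239 239 239 239 239 239 238
256 240 240 240 240 240 240 240 240 240 239 239 
[... 5155 characters left out ...]
 104 101 100 100  97  85  57  39  39  43  67
448  45  45  43  70  96 102 101 102 104 104 106 107 105 106 105 105 105 105 105 106 105 104 105 105 104 105 106 106 105 104 102 102 100  99  92  64  40  47  49  60
454  55  53  53  53  53  57  58  58  57  55  57  57  57  57  54  54  53  53  54  56  56  58  58  57  58  58  59  57  54  54  52  52  54  57  58  57  58  58  60  56
460  78  79  78  79  78  79  77  77  79  79  79  78  78  79  79  79  80  78  80  80  79  78  78  78  73  68  67  77  79  80  78  79  80  79  79  77  78  77  70  62
466  83  82  84  83  83  83  82  83  84  84  83  83  83  83  83  84  83  82  83  83  84  82  80  79  80  80  80  82  83  83  83  84  82  84  83  84  81  80  80  79
```

Run:
```python
from f5 import *
S=np.array([.4771,.0164,0]); P0=lambda x,y,z:np.round(proj(S+x*X+y*Y+np.array([0,0,z]))*1.4).astype(int).tolist()
for z in(.094,.082): print(z,{x:(P0(x/1e3,-.0115,z),P0(x/1e3,0,z),P0(x/1e3,.0115,z)) for x in(18,12,0,-12,-18)})
for aa,e,th in [(-7,-30,9),(-3,-35,4),(0,-34,0),(1.5,1.3,3.2)]:
    t,ax,xx=pose([aa/1e3,e/1e3,np.radians(th)],G); print(aa,e,th,'corner',f(t+.007*xx),'z70',f(t+.07*ax+.013*xx),'z78',f(t+.078*ax+.015*xx),'tip',t,'tipX',(t-S)@X)
def res(q):
    t,ax,xx=pose([q[0]*1e-3,q[1]*1e-3,np.radians(q[2])],G)
    return np.r_[(np.array([f(t+.007*xx),f(t+.07*ax+.013*xx),f(t+.078*ax+.015*xx)])-[279.5,327,333])/2,((t-G)@X*1e3-8.5)/3,((t-G)[2]*1e3+98)/3,((t+.13*ax-G)@X*1e3+11.6)/4,((t+.13*ax-G)[2]*1e3-29)/4]
o=least_squares(res,[-5,-30,8],diff_step=1e-3); q=o.x; t,ax,xx=pose([q[0]*1e-3,q[1]*1e-3,np.radians(q[2])],G); print(np.round(q,1),np.round(o.fun,1),t,(t-S)@X)
```

```text
38.95 [0.4745 0.0117 0.1475] 61.43914042789802
[(103, 13.7), (110, -16.2), (202, 39.1), (220, -29.0), (246, 28.0), (270, -6.1), (278, -31.3), (327, 7.6), (333, 8.1), (359, -6.0), (400, 5.2), (417, -5.0), (451, -12.1), (460, 6.8)]
0.094 {18: ([371, 271], [396, 271], [422, 271]), 12: ([371, 284], [396, 284], [422, 284]), 0: ([371, 309], [396, 309], [421, 309]), -12: ([372, 334], [396, 334], [421, 334]), -18: ([372, 346], [396, 346], [421, 346])}
0.082 {18: ([372, 265], [396, 265], [421, 265]), 12: ([372, 278], [396, 278], [420, 278]), 0: ([372, 302], [396, 302], [420, 302]), -12: ([373, 325], [396, 325], [420, 325]), -18: ([373, 337], [396, 337], [420, 337])}
-7 -30 9 corner 273.7997193181855 z70 332.70418236011284 z78 339.004033729969 tip [0.47862877 0.01933289 0.06645634] tipX 0.0033068788777761565
-3 -35 4 corner 285.68472798697485 z70 334.223781004361 z78 338.73996694846545 tip [0.47619268 0.0148575  0.07134236] tipX -0.0017885763871685295
0 -34 0 corner 291.81719594551566 z70 329.22116083940693 z78 331.8377799538335 tip [0.47445521 0.01166557 0.07032021] tipX -0.005422749242080955
1.5 1.3 3.2 corner 259.75633764319826 z70 290.47859836567307 z78 292.2714528267125 tip [0.47867534 0.01941843 0.03530867] tipX 0.00340427550979444
[ -3.3 -30.5   5.5] [-0.6  0.6 -0.1 -0.7 -0.5  1.3  0.3] [0.47747187 0.01720752 0.06692385] 0.0008870397291717402
```

The tester caught on the hole's rim and slid up about 30 mm in the pads. The tip is now 15 mm inside the hole and leans 5 to 9°. I'll right it against the hole wall, lift slightly and measure again.

```bash
python3 -m creep '[{"slide":[0.02,0.04,0],"turn":0,"grip":1},{"slide":[0.03,0.05,0],"turn":0,"grip":1},{"slide":[0.03,0.05,0],"turn":0,"grip":1},{"slide":[0.03,0.05,0],"turn":0,"grip":1},{"slide":[0.03,0.05,0],"turn":0,"grip":1},{"slide":[0.02,0.05,0],"turn":0,"grip":1},{"slide":[0,0,0],"turn":0,"grip":1},{"slide":[0,0,0],"turn":0,"grip":1}]' 8
python3 -m creep '[{"slide":[0,0,0.1],"turn":0,"grip":1},{"slide":[0,0,0.2],"turn":0,"grip":1},{"slide":[0,0,0.3],"turn":0,"grip":1},{"slide":[0,0,0.3],"turn":0,"grip":1},{"slide":[0,0,0.2],"turn":0,"grip":1},{"slide":[0,0,0],"turn":0,"grip":1},{"slide":[0,0,0],"turn":0,"grip":1}]' 15
cat > f6.py <<'E'
from f5 import *
import sys
S=np.array([.4771,.0164,0])
nt=[];ng=[]
for c in('wrist','side','scene'):
  if c!='wrist': vision.camera(c)
  for t in "tester tester_grip".split():
    for q in P(t,c):
      v=np.array(q[1])/1e3-G
      if abs(v@X)<.03 and abs(v@Y)<.03 and (v[2]<-.08 if t=='tester' else abs(v[2])<.06): r=[round(float(v@X*1e3),1),round(float(v@Y*1e3),1),round(float(v[2]*1e3),1)]; (nt if t=='tester' else ng).append(r)
print('nets tip',nt,'grip',ng)
E
python3 f6.py
```

```text
time: 39.67
tcp_pos: [0.4815, 0.024, 0.1475]
orientation: [-0.0, 0.86, 0.511, 0.0]
force: [-1.0, 0.6, -1.4]
grip_width: 0.183
gripper_force: 8.0
time: 40.25
tcp_pos: [0.4814, 0.0234, 0.192]
orientation: [0.0, 0.86, 0.511, 0.001]
force: [0.3, -0.4, -0.6]
grip_width: 0.181
gripper_force: 15.0
40.25 [0.4814 0.0234 0.192 ] 61.42427641103441
[(117, -4.3), (138, -8.8), (215, 39.6), (231, -26.4), (255, 22.8), (293, -11.2), (302, -17.2), (346, 8.6), (351, -5.3), (451, -12.2), (460, 8.4), (468, 4.8)]
nets tip [[-7.3, -2.2, -102.8], [-6.8, -1.3, -100.8], [-4.1, -0.5, -102.8]] grip [[-9.1, -3.5, 27.2], [-13.6, -3.3, 30.2]]
```

```bash
cat > f7.py <<'E'
from f6 import *
def fit7(obs,nt,ng):
    nt=np.mean(nt,0); ng=np.mean(ng,0) if len(ng) else None
    def res(q):
        t,ax,xx=pose([q[0]*1e-3,q[1]*1e-3,np.radians(q[2])],G); gp=t+.13*ax-G
        r=[]
        if obs[0]: r.append((f(t+.007*xx)-obs[0])/2)
        r.append((max(f(t+.07*ax+.013*xx),f(t+.07*ax+.013*xx))-obs[1])/2)
        r+=[((t-G)@X*1e3-nt[0])/4,((t-G)[2]*1e3-nt[2])/4]
        if ng is not None: r+=[(gp@X*1e3-ng[0])/5,(gp[2]*1e3-ng[2])/5]
        return np.array(r)
    o=least_squares(res,[-5,-30,2],diff_step=1e-3); q=o.x; t,ax,xx=pose([q[0]*1e-3,q[1]*1e-3,np.radians(q[2])],G)
    print('a,e,th',np.round(q,1),'res',np.round(o.fun,1),'| rel stand: tipX %.1f shoulderX %.1f tipz %.1f ; Gx %.1f Gy %.1f'%((t-S)@X*1e3,(t+.07*ax-S)@X*1e3,t[2]*1e3,(G-S)@X*1e3,(G-S)@Y*1e3))
print('pocket front row',f(S+.018*X+[0,0,.094]))
E
python3 - <<'E'
from f7 import *
for c in (293.5,302.5): fit7([c,347],nt,ng)
for r in (280,290,296,300,304,310,320): print(r,g[r,360:436:3].round().astype(int).tolist())
E
```

```text
40.7 [0.481  0.0235 0.1912] 61.45825481832818
[(117, -4.4), (138, -8.6), (214, 42.2), (231, -26.8), (254, 22.5), (294, -13.4), (302, -17.3), (346, 7.9), (352, -5.1), (451, -12.2), (460, 8.3)]
nets tip [[-8.5, 0.1, -104.0], [-7.8, -4.9, -100.0], [-5.0, -1.8, -101.0]] grip [[-9.5, -1.7, 27.0], [-11.3, -3.0, 31.0]]
pocket front row 276.26568423218714
a,e,th [-11.4 -29.3   4.9] res [ 0.4 -0.2  1.1  0.1 -0.7 -0.2] | rel stand: tipX 5.3 shoulderX -0.6 tipz 108.7 ; Gx 8.1 Gy 0.0
a,e,th [-10.  -28.9   1.5] res [-0.  -0.  -0.1  0.1 -0.1 -0.1] | rel stand: tipX 0.8 shoulderX -1.0 tipz 108.7 ; Gx 8.1 Gy 0.0
280 [246, 246, 246, 246, 245, 224, 245, 245, 244, 245, 245, 243, 245, 245, 246, 246, 246, 246, 246, 223, 246, 246, 246, 246, 246, 246]
290 [246, 246, 246, 246, 246, 228, 230, 210, 247, 246, 246, 246, 246, 246, 246, 246, 246, 244, 240, 231, 246, 246, 246, 246, 246, 246]
296 [246, 246, 246, 246, 247, 185, 189, 215, 247, 246, 235, 193, 188, 189, 206, 236, 247, 246, 237, 226, 246, 246, 246, 246, 246, 246]
300 [246, 246, 246, 246, 247, 190, 190, 205, 246, 245, 218, 188, 193, 194, 193, 201, 247, 247, 224, 221, 246, 246, 246, 246, 246, 246]
304 [246, 246, 246, 246, 248, 193, 167, 169, 165, 169, 133, 127, 128, 143, 164, 170, 211, 188, 161, 225, 246, 246, 246, 246, 246, 245]
310 [247, 244, 248, 245, 246, 190, 133, 122, 113, 117, 119, 118, 117, 115, 114, 114, 129, 130, 168, 226, 246, 243, 246, 246, 244, 247]
320 [187, 187, 184, 186, 183, 153, 182, 114, 110, 115, 116, 115, 116, 115, 115, 106, 146, 192, 212, 226, 232, 184, 183, 183, 182, 182]
```

The pose now fits well: lean 1.5°, shoulder within 1 mm of the stand axis. I'll lower in steps, checking that nothing slips.

```bash
python3 -m creep '[{"slide":[0.01,0.02,0],"turn":0,"grip":1},{"slide":[0,0,-0.1],"turn":0,"grip":1},{"slide":[0,0,-0.15],"turn":0,"grip":1},{"slide":[0,0,-0.2],"turn":0,"grip":1},{"slide":[0,0,-0.2],"turn":0,"grip":1},{"slide":[0,0,-0.2],"turn":0,"grip":1},{"slide":[0,0,-0.15],"turn":0,"grip":1},{"slide":[0,0,0],"turn":0,"grip":1},{"slide":[0,0,0],"turn":0,"grip":1}]' 12
python3 - <<'E'
from f7 import *
print([(i,round(proj(S+x*X+np.array([0,0,z]))[1]*1.4)) for i,x,z in(('pocket',.018,.094),('rim',.012,.082),('base',.04,.006),('block',.03,.094))])
E
```

```text
time: 41.9
tcp_pos: [0.4812, 0.0243, 0.1509]
orientation: [-0.0, 0.86, 0.511, -0.001]
force: [-0.6, -1.0, -1.0]
grip_width: 0.179
gripper_force: 12.0
41.9 [0.4812 0.0243 0.1509] 61.46565757339698
[(113, -4.5), (138, -10.7), (224, 41.7), (242, -27.5), (275, 24.4), (305, -33.3), (346, 7.6), (352, -5.9), (451, -12.4), (460, 8.0)]
nets tip [[-4.9, -2.1, -102.7], [-7.5, -0.7, -97.7], [-5.4, -3.0, -97.7]] grip [[-9.0, -3.3, 29.3], [-12.6, -5.9, 32.3]]
pocket front row 299.17918450943125
[('pocket', 299), ('rim', 304), ('base', 224), ('block', 274)]
```

```bash
python3 -m creep '[{"slide":[0,0,-0.1],"turn":0,"grip":1},{"slide":[0,0,-0.15],"turn":0,"grip":1},{"slide":[0,0,-0.2],"turn":0,"grip":1},{"slide":[0,0,-0.2],"turn":0,"grip":1},{"slide":[0,0,-0.2],"turn":0,"grip":1},{"slide":[0,0,-0.1],"turn":0,"grip":1},{"slide":[0,0,-0.05],"turn":0,"grip":1},{"slide":[0,0,0],"turn":0,"grip":1},{"slide":[0,0,0],"turn":0,"grip":1}]' 10
python3 - <<'E'
from f7 import *
pk=S+np.array([0,0,.094]); print('pocket front',f(pk+.018*X),'back',f(pk-.018*X),'L/R cols',proj(pk+.016*X-.0115*Y)[0]*1.4,proj(pk+.016*X+.0115*Y)[0]*1.4)
for r in range(318,372,4): print(r,g[r,358:440:3].round().astype(int).tolist())
E
```

```text
time: 43.1
tcp_pos: [0.4815, 0.0244, 0.1113]
orientation: [-0.0, 0.86, 0.511, -0.0]
force: [1.0, 0.2, -1.1]
grip_width: 0.181
gripper_force: 10.0
43.1 [0.4815 0.0244 0.1113] 61.4582408340487
[(107, -5.2), (137, -14.6), (235, 40.8), (256, -23.5), (301, 20.6), (334, -33.2), (346, 8.9), (355, -4.4), (393, 5.7), (451, -13.5), (460, 8.9), (468, 6.0)]
nets tip [[-6.8, 0.9, -100.1]] grip [[-11.0, -2.6, 27.9], [-12.3, -3.0, 31.9]]
pocket front row 329.5239711619345
pocket front 329.5239711619345 back 412.47743770164465 L/R cols 366.7374235800057 425.8364973494204
318 [247, 247, 247, 247, 247, 247, 247, 247, 247, 247, 247, 247, 247, 247, 247, 247, 247, 247, 247, 247, 247, 247, 247, 247, 247, 247, 247, 247]
322 [247, 247, 247, 247, 247, 247, 247, 247, 247, 247, 247, 247, 247, 247, 247, 247, 247, 247, 247, 247, 247, 247, 247, 247, 247, 247, 247, 247]
326 [247, 249, 248, 247, 248, 248, 247, 247, 247, 247, 247, 247, 247, 247, 247, 247, 247, 247, 247, 247, 247, 247, 247, 247, 247, 247, 248, 247]
330 [216, 207, 220, 230, 202, 199, 241, 248, 243, 243, 246, 246, 244, 245, 246, 246, 244, 245, 245, 245
[... 779 characters left out ...]
8, 131, 86, 162, 203, 205, 159, 165, 168, 153, 143, 156, 170, 154, 140, 151, 211, 211, 204, 154, 89, 154, 159, 140, 140, 138, 137]
358 [136, 137, 126, 82, 155, 156, 136, 136, 151, 143, 139, 139, 141, 141, 140, 138, 139, 137, 134, 165, 152, 81, 126, 137, 138, 138, 137, 137]
362 [135, 135, 114, 81, 112, 135, 136, 138, 139, 137, 139, 139, 137, 139, 137, 139, 138, 137, 136, 139, 126, 78, 117, 134, 136, 136, 137, 136]
366 [134, 134, 102, 77, 109, 134, 136, 135, 138, 138, 138, 137, 137, 138, 137, 138, 137, 138, 136, 136, 107, 79, 101, 137, 134, 134, 135, 135]
370 [132, 134, 90, 76, 117, 134, 135, 134, 137, 138, 137, 136, 137, 137, 136, 138, 137, 138, 136, 135, 112, 75, 92, 132, 132, 136, 132, 136]
```

```bash
python3 -m creep '[{"slide":[0,0,-0.06],"turn":0,"grip":1},{"slide":[0,0,-0.08],"turn":0,"grip":1},{"slide":[0,0,-0.08],"turn":0,"grip":1},{"slide":[0,0,-0.05],"turn":0,"grip":1},{"slide":[0,0,0],"turn":0,"grip":1},{"slide":[0,0,0],"turn":0,"grip":1}]' 8
python3 -m creep '[{"slide":[0,0,-0.03],"turn":0,"grip":1},{"slide":[0,0,-0.03],"turn":0,"grip":1},{"slide":[0,0,0],"turn":0,"grip":1},{"slide":[0,0,0],"turn":0,"grip":1}]'
python3 -m creep '[{"slide":[0,0,-0.02],"turn":0,"grip":1},{"slide":[0,0,-0.02],"turn":0,"grip":1},{"slide":[0,0,0],"turn":0,"grip":1},{"slide":[0,0,0],"turn":0,"grip":1}]'
python3 - <<'E'
from f7 import *
print(s['force'])
E
```

```text
time: 44.05
tcp_pos: [0.4814, 0.0243, 0.1004]
orientation: [-0.0, 0.86, 0.511, -0.0]
force: [0.0, 0.2, -0.5]
grip_width: 0.18
gripper_force: 8.0
time: 44.38
tcp_pos: [0.4815, 0.0243, 0.0982]
orientation: [0.0, 0.86, 0.511, -0.0]
force: [-0.4, -0.0, -1.3]
grip_width: 0.182
gripper_force: 8.0
time: 44.72
tcp_pos: [0.4815, 0.0243, 0.0966]
orientation: [0.0, 0.86, 0.511, -0.0]
force: [0.2, -0.5, -1.3]
grip_width: 0.182
gripper_force: 8.0
44.7167 [0.4815 0.0243 0.0966] 61.446548821505594
[(102, -4.9), (136, -14.4), (240, 38.6), (262, -23.4), (313, 21.9), (345, -24.8), (354, -4.8), (397, 4.3), (415, -5.2), (451, -13.4), (460, 8.9)]
nets tip [[-4.5, -1.5, -100.4]] grip [[-9.9, -3.1, 29.6], [-15.4, -4.7, 30.6]]
pocket front row 344.04234281775217
[ 0.20101539 -0.47044379 -1.31154041]
```

```bash
python3 -m creep '[{"slide":[0,0,-0.02],"turn":0,"grip":1},{"slide":[0,0,-0.02],"turn":0,"grip":1},{"slide":[0,0,0],"turn":0,"grip":1},{"slide":[0,0,0],"turn":0,"grip":1}]'
python3 -m creep '[{"slide":[0,0,-0.02],"turn":0,"grip":1},{"slide":[0,0,0],"turn":0,"grip":1},{"slide":[0,0,0],"turn":0,"grip":1}]'
python3 -c "
from h import *
import time
print(readout.state()['force'])"
```

```text
time: 45.5
tcp_pos: [0.4815, 0.0243, 0.0949]
orientation: [-0.0, 0.86, 0.511, -0.0]
force: [-0.2, 0.1, -1.3]
grip_width: 0.181
gripper_force: 8.0
time: 45.75
tcp_pos: [0.4815, 0.0243, 0.0943]
orientation: [0.0, 0.86, 0.511, 0.0]
force: [-0.8, -0.4, 1.6]
grip_width: 0.187
gripper_force: 9.6
[-0.75772789 -0.394905    1.64646151]
```

```bash
python3 -m creep '[{"slide":[0,0,0],"turn":0,"grip":0.6},{"slide":[0,0,0],"turn":0,"grip":0.58},{"slide":[0,0,0],"turn":0,"grip":0.55},{"slide":[0,0,0],"turn":0,"grip":0.5},{"slide":[0,0,0],"turn":0,"grip":0.4},{"slide":[0,0,0],"turn":0,"grip":0.3},{"slide":[0,0,0.05],"turn":0,"grip":0.2},{"slide":[0,0,0.1],"turn":0,"grip":0.1}]' 3
python3 f7.py; python3 -c "
from h import *
for c in ('side','scene'):
  for t in ('tester','tester_grip'): print(c,t,P(t,c))"
```

```text
time: 46.42
tcp_pos: [0.4809, 0.0243, 0.1]
orientation: [-0.0, 0.86, 0.511, -0.001]
force: [-0.1, 0.0, 1.1]
grip_width: 0.427
gripper_force: 0.0
46.4167 [0.4809 0.0243 0.1   ] 61.46131791636584
[(103, -4.9), (131, 12.0), (135, -15.8), (238, 37.7), (260, -23.4), (310, 19.3), (341, -10.1), (350, -8.1), (383, 7.8), (396, -6.5), (402, -5.3), (451, -15.9), (460, 8.7), (468, 5.3)]
nets tip [[8.3, 1.3, -103.8]] grip [[-16.7, 1.2, 20.2], [-20.5, -3.5, 18.2]]
pocket front row 340.30785974275057
side tester [(0.57, [425, 118, 6]), (0.25, [475, -291, -2])]
side tester_grip [(0.59, [430, 118, 85]), (0.51, [474, 9, 139])]
scene tester [(0.57, [431, 117, 1]), (0.54, [486, 31, 15])]
scene tester_grip [(0.52, [468, 8, 137]), (0.44, [427, 120, 86])]
```

```bash
python3 -m creep '[{"slide":[0,0,0],"turn":0,"grip":-0.5},{"slide":[0,0,0],"turn":0,"grip":-0.5},{"slide":[0,0,0.3],"turn":0,"grip":-0.5},{"slide":[0,0,0.8],"turn":0,"grip":-1},{"slide":[0,0,1],"turn":0,"grip":-1},{"slide":[-0.1,-0.1,1],"turn":0,"grip":-1},{"slide":[-0.15,-0.23,1],"turn":0,"grip":-1},{"slide":[0,0,0.8],"turn":0,"grip":-1},{"slide":[0,0,0],"turn":0,"grip":-1},{"slide":[0,0,0],"turn":0,"grip":-1}]'
python3 - <<'E'
from f5 import *
a4=cv2.cvtColor(cv2.imread('pics/w4.png'),cv2.COLOR_BGR2GRAY).astype(float)
print('w4 col400',a4[215:300:4,400].round().astype(int).tolist())
print('now col',[ (c,g[200:310:4,c].round().astype(int).tolist()) for c in (392,400,408)])
for r in range(215,300,8): print(r,'now',g[r,370:430:3].round().astype(int).tolist(),'w4',a4[r,370:430:3].astype(int).tolist())
S=np.array([.4771,.0164,0]); pr=lambda x,y,z:np.round(proj(S+x*X+y*Y+np.array([0,0,z]))*1.4).astype(int).tolist()
print('cap top F/B if upright',pr(.015,0,.178),pr(-.015,0,.178))
for c in('wrist','side','scene'):
  if c!='wrist': vision.camera(c)
  for t in ('tester','tester_grip'): print(c,t,P(t,c))
E
```

```text
time: 47.9
tcp_pos: [0.4722, 0.0109, 0.2979]
orientation: [0.001, 0.86, 0.51, 0.002]
force: [0.6, -0.4, -1.1]
grip_width: 0.999
gripper_force: 0.0
47.9 [0.4722 0.0109 0.2979] 61.39216519483083
[(103, -4.3), (117, 8.0), (121, -10.7), (182, 41.5), (195, -27.8), (204, 26.8), (221, -18.8), (268, -27.1), (312, -26.7), (375, 7.7), (382, 10.2), (394, -9.5), (404, -9.0), (434, 10.5), (440, 13.6), (451, -34.4), (460, 7.2), (467, 4.5)]
w4 col400 [246, 234, 225, 146, 150, 151, 152, 183, 143, 186, 195, 195, 193, 190, 191, 187, 185, 184, 183, 155, 64, 63]
now col [(392, [147, 167, 247, 246, 246, 246, 176, 177, 178, 179, 179, 179, 180, 180, 181, 181, 194, 218, 143, 179, 178, 177, 176, 174, 174, 173, 174, 172]), (400, [147, 173, 247, 246, 246, 245, 177, 174, 177, 178, 177, 178, 178, 179, 180, 179, 199, 223, 146, 178, 179, 176, 175, 175, 173, 172, 172, 171]), (408, [149, 174, 247, 246, 246, 244, 241, 243, 219, 164, 182, 193, 161, 157, 156, 153, 161, 213, 132, 161, 158, 159, 161, 162, 161, 160, 160, 159])]
215 now [246, 246, 246, 246, 246, 246, 246, 246, 246, 246, 246, 246, 246, 246, 246, 246, 246, 2
[... 1962 characters left out ...]
 185, 183, 182, 182, 178, 149, 70, 66, 65, 66, 63]
295 now [66, 65, 67, 64, 66, 113, 157, 173, 175, 175, 174, 175, 172, 150, 83, 66, 67, 65, 63, 66] w4 [64, 66, 65, 65, 65, 66, 64, 63, 64, 63, 64, 65, 59, 61, 65, 63, 63, 63, 61, 63]
cap top F/B if upright [399, 246] [399, 296]
wrist tester [(0.75, [429, 121, 0]), (0.58, [481, 30, 6])]
wrist tester_grip [(0.88, [430, 124, 87]), (0.57, [475, 11, 139]), (0.49, [477, 18, 0])]
side tester [(0.56, [426, 122, 3]), (0.55, [472, 12, 138])]
side tester_grip [(0.89, [472, 10, 138]), (0.51, [429, 117, 85])]
scene tester [(0.63, [530, 125, -1]), (0.57, [485, 29, 11]), (0.5, [434, 116, 2])]
scene tester_grip [(0.68, [429, 121, 87]), (0.63, [467, 6, 137])]
```

The cap now reaches row 312 instead of about 296, so the tester is leaning roughly 7° in its pocket. I'll regrip it higher, bring it upright and press it home gently.

```bash
python3 -m creep '[{"slide":[0.03,-0.04,-0.4],"turn":0,"grip":-0.2},{"slide":[0,0,-0.9],"turn":0,"grip":-0.1},{"slide":[0,0,-1],"turn":0,"grip":0},{"slide":[0,0,-1],"turn":0,"grip":0},{"slide":[0,0,-0.7],"turn":0,"grip":0.1},{"slide":[0,0,-0.25],"turn":0,"grip":0.3},{"slide":[0,0,0],"turn":0,"grip":1},{"slide":[0,0,0],"turn":0,"grip":1},{"slide":[0,0,0],"turn":0,"grip":1},{"slide":[0,0,0],"turn":0,"grip":1}]' 5
python3 -m creep '[{"slide":[0,0,0],"turn":0,"grip":1},{"slide":[0,0,0],"turn":0,"grip":1}]' 5
python3 f5.py; python3 -c "
from h import *
vision.camera('side'); print(P('tester_grip','side'))"
```

```text
time: 49.18
tcp_pos: [0.4735, 0.0095, 0.1273]
orientation: [0.0, 0.86, 0.511, 0.001]
force: [-0.7, 0.5, -0.1]
grip_width: 0.332
gripper_force: 0.0
time: 49.35
tcp_pos: [0.4732, 0.0093, 0.1271]
orientation: [0.0, 0.86, 0.511, 0.001]
force: [-0.3, 0.6, 0.3]
grip_width: 0.195
gripper_force: 0.2
49.35 [0.4732 0.0093 0.1271] 61.424827329646234
[(103, -18.7), (201, 38.6), (220, -26.2), (249, 24.8), (278, -15.1), (365, -8.5), (408, -36.2), (428, -6.1), (451, -11.4), (460, 8.1), (467, 4.0)]
[(0.74, [473, 10, 136]), (0.71, [427, 121, 84]), (0.41, [471, 16, -1])]
```

```bash
python3 -m creep '[{"slide":[0,0,0],"turn":0,"grip":1},{"slide":[0,0,0.05],"turn":0,"grip":1},{"slide":[0.02,0.035,0],"turn":0,"grip":1},{"slide":[0.02,0.035,0],"turn":0,"grip":1},{"slide":[0.02,0.035,0],"turn":0,"grip":1},{"slide":[0.02,0.035,0],"turn":0,"grip":1},{"slide":[0.02,0.035,0],"turn":0,"grip":1},{"slide":[0,0,0],"turn":0,"grip":1}]' 5
python3 - <<'E'
from f5 import *
S=np.array([.4771,.0164,0]); print('Gx',(G-S)@X*1e3,(G-S)@Y*1e3,'force',s['force'],s['moment'])
pr=lambda x,y,z:round((proj(S+x*X+y*Y+np.array([0,0,z]))*1.4)[1])
print('pocket F',pr(.018,0,.094),'B',pr(-.018,0,.094),'body front at pocket top if upright',pr(.015,0,.094),'cap158 F',pr(.015,0,.170),'top F',pr(.015,0,.178),'topB',pr(-.015,0,.178))
print([(i,int(m[i])) for i in range(255,450,5)])
E
```

```text
time: 50.17
tcp_pos: [0.4767, 0.0168, 0.1282]
orientation: [-0.0, 0.86, 0.511, -0.0]
force: [-0.6, -1.4, 1.9]
grip_width: 0.187
gripper_force: 5.0
50.1667 [0.4767 0.0168 0.1282] 61.46435475168167
[(113, 17.1), (119, -20.2), (215, 39.7), (235, -23.8), (268, 20.7), (297, -17.0), (367, -5.5), (404, -30.3), (415, 6.6), (421, 7.7), (426, -11.0), (451, -12.8), (460, 8.6), (468, 6.1)]
Gx 0.13273577130327177 -0.4964463769142217 force [-0.60506538 -1.39878675  1.93472268] [-0.29679375  0.01632628 -0.01807819]
pocket F 295 B 375 body front at pocket top if upright 302 cap158 F 386 top F 400 topB 499
[(255, 171), (260, 167), (265, 172), (270, 247), (275, 247), (280, 247), (285, 247), (290, 247), (295, 249), (300, 179), (305, 180), (310, 180), (315, 180), (320, 179), (325, 179), (330, 179), (335, 178), (340, 177), (345, 177), (350, 175), (355, 175), (360, 175), (365, 159), (370, 135), (375, 133), (380, 133), (385, 131), (390, 130), (395, 144), (400, 172), (405, 144), (410, 109), (415, 133), (420, 155), (425, 177), (430, 124), (435, 122), (440, 122), (445, 123)]
```

```bash
python3 -m creep '[{"slide":[-0.01,-0.02,-0.03],"turn":0,"grip":1},{"slide":[0,0,-0.03],"turn":0,"grip":1},{"slide":[0,0,-0.03],"turn":0,"grip":1},{"slide":[0,0,0],"turn":0,"grip":1}]' 6
python3 -m creep '[{"slide":[0,0,-0.03],"turn":0,"grip":1},{"slide":[0,0,-0.03],"turn":0,"grip":1},{"slide":[0,0,0],"turn":0,"grip":1}]' 6
python3 f5.py
```

```text
time: 50.55
tcp_pos: [0.4764, 0.016, 0.1248]
orientation: [0.0, 0.86, 0.511, 0.0]
force: [-0.9, 0.2, 5.3]
grip_width: 0.184
gripper_force: 6.0
time: 50.8
tcp_pos: [0.4764, 0.0161, 0.1224]
orientation: [0.0, 0.86, 0.511, 0.0]
force: [-0.8, 0.3, 6.5]
grip_width: 0.184
gripper_force: 6.0
50.8 [0.4764 0.0161 0.1224] 61.47074237031512
[(110, 16.7), (117, -21.7), (215, 41.0), (235, -25.4), (269, 20.9), (299, -16.0), (361, -7.0), (408, 13.5), (421, -42.6), (451, -12.7), (460, 8.5)]
```

```bash
python3 -m creep '[{"slide":[0,0,0.05],"turn":0,"grip":0.6},{"slide":[0,0,0],"turn":0,"grip":0.57},{"slide":[0,0,0],"turn":0,"grip":0.5},{"slide":[0,0,0],"turn":0,"grip":0.2},{"slide":[0,0,0],"turn":0,"grip":-0.2},{"slide":[0,0,0],"turn":0,"grip":-0.2},{"slide":[0,0,0.4],"turn":0,"grip":-0.5},{"slide":[0,0,1],"turn":0,"grip":-0.5},{"slide":[-0.1,-0.1,1],"turn":0,"grip":-0.5},{"slide":[0,0,1],"turn":0,"grip":-0.5}]' 3
python3 -m creep '[{"slide":[0,0,0.8],"turn":0,"grip":-0.5},{"slide":[0,0,0],"turn":0,"grip":-0.5},{"slide":[0,0,0],"turn":0,"grip":-0.5}]'
python3 - <<'E'
from f5 import *
S=np.array([.4771,.0164,0]); pr=lambda x,y,z:np.round((proj(S+x*X+y*Y+np.array([0,0,z]))*1.4)).astype(int).tolist()
print('topF',pr(.015,0,.178),'topB',pr(-.015,0,.178),'cap158F',pr(.015,0,.170),'body front at pocket',pr(.015,0,.094),'L/R top',pr(0,-.0085,.178),pr(0,.0085,.178))
print(g[205:320:3,400].round().astype(int).tolist())
for r in (250,270,285): print(r,g[r,370:430:2].round().astype(int).tolist())
for c in('wrist','side','scene'):
  if c!='wrist': vision.camera(c)
  print(c,P('tester_grip',c))
E
```

```text
time: 51.68
tcp_pos: [0.471, 0.0114, 0.2614]
orientation: [-0.001, 0.86, 0.511, -0.001]
force: [0.5, -1.1, -0.4]
grip_width: 0.704
gripper_force: 0.0
time: 51.93
tcp_pos: [0.473, 0.0116, 0.2939]
orientation: [0.001, 0.86, 0.511, 0.002]
force: [0.8, 0.3, -0.7]
grip_width: 0.747
gripper_force: 0.0
51.9333 [0.473  0.0116 0.2939] 61.409164369751615
[(104, -4.2), (118, 7.0), (122, -9.7), (184, 41.1), (197, -25.8), (206, 24.3), (224, -15.9), (264, 11.3), (269, -24.5), (313, -25.6), (378, 8.4), (385, 10.6), (397, -10.0), (408, -10.0), (439, 13.8), (451, -35.5), (460, 7.9)]
topF [399, 249] topB [399, 299] cap158F [399, 246] body front at pocket [397, 226] L/R top [384, 274] [414, 274]
[165, 248, 247, 247, 247, 247, 241, 190, 184, 186, 186, 189, 189, 190, 190, 191, 191, 189, 189, 188, 225, 230, 140, 184, 190, 192, 192, 190, 190, 189, 188, 186, 187, 186, 186, 185, 138, 62, 61]
250 [247, 247, 247, 247, 248, 219, 178, 164, 161, 177, 185, 191, 191, 190, 189, 191, 190, 188, 186, 174, 181, 242, 248, 247, 246, 246, 247, 247, 247, 247]
270 [247, 247, 246, 247, 247, 226, 175, 163, 136, 156, 207, 188, 155, 152, 152, 152, 149, 151, 152, 150, 152, 151, 177, 239, 247, 246, 246, 246, 246, 246]
285 [247, 248, 248, 248, 248, 248, 248, 248, 195, 130, 149, 169, 186, 191, 192, 192, 192, 191, 189, 192, 190, 179, 169, 231, 251, 249, 249, 249, 249, 250]
wrist [(0.88, [426, 121, 87]), (0.81, [478, 12, 143])]
side [(0.81, [475, 9, 139]), (0.52, [427, 119, 84])]
scene [(0.86, [473, 4, 140]), (0.55, [430, 118, 85])]
```

The tester leans at the right height, and its body sits toward the +X pocket edge. That means the narrow shoulder end has dropped into the hole's edge. I'll regrip, raise it a few mm, bring it upright, centre it and lower.

```bash
python3 -m creep '[{"slide":[0.01,-0.05,-0.4],"turn":0,"grip":-0.3},{"slide":[0,0,-0.9],"turn":0,"grip":-0.1},{"slide":[0,0,-1],"turn":0,"grip":0.1},{"slide":[0,0,-1],"turn":0,"grip":0.2},{"slide":[0,0,-0.67],"turn":0,"grip":0.3},{"slide":[0,0,-0.2],"turn":0,"grip":0.4},{"slide":[0,0,0],"turn":0,"grip":1},{"slide":[0,0,0],"turn":0,"grip":1},{"slide":[0,0,0],"turn":0,"grip":1},{"slide":[0,0,0],"turn":0,"grip":1}]' 6
python3 -m creep '[{"slide":[0,0,0.1],"turn":0,"grip":1},{"slide":[0,0,0.1],"turn":0,"grip":1},{"slide":[0.03,0.05,0],"turn":0,"grip":1},{"slide":[0.03,0.05,0],"turn":0,"grip":1},{"slide":[0.02,0.04,0],"turn":0,"grip":1},{"slide":[0.02,0.04,0],"turn":0,"grip":1},{"slide":[0,0,0],"turn":0,"grip":1}]' 6
cat > f8.py <<'E'
from f5 import *
S=np.array([.4771,.0164,0]); print('Gx %.1f Gy %.1f'%((G-S)@X*1e3,(G-S)@Y*1e3),'force',np.round(s['force'],1),s['grip_width'])
pr=lambda x,y,z:round((proj(S+x*X+y*Y+np.array([0,0,z]))*1.4)[1],1)
print('pocket F',pr(.018,0,.094),'body F at pocket',pr(.015,0,.094),'topF z178',pr(.015,0,.178),'topF z184',pr(.015,0,.184))
print([(i,int(m[i])) for i in list(range(284,312,3))+list(range(360,450,4))])
E
python3 f8.py
```

```text
time: 53.07
tcp_pos: [0.4736, 0.0097, 0.1269]
orientation: [0.001, 0.86, 0.511, 0.001]
force: [0.1, 0.5, -1.8]
grip_width: 0.179
gripper_force: 6.0
time: 53.65
tcp_pos: [0.4769, 0.0172, 0.1334]
orientation: [-0.0, 0.86, 0.511, 0.0]
force: [-0.1, -0.8, -0.2]
grip_width: 0.181
gripper_force: 6.0
53.65 [0.4769 0.0172 0.1334] 61.469777043639525
[(115, 16.1), (121, -19.5), (214, 38.6), (234, -24.4), (266, 20.9), (294, -21.5), (368, -4.9), (389, 5.3), (395, -20.9), (415, 14.3), (425, -14.3), (451, -12.5), (460, 8.7)]
Gx 0.6 Gy -0.6 force [-0.1 -0.8 -0.2] 0.1806762311846646
pocket F 292.9 body F at pocket 299.6 topF z178 391.9 topF z184 403.0
[(284, 247), (287, 247), (290, 247), (293, 242), (296, 166), (299, 173), (302, 171), (305, 172), (308, 172), (311, 171), (360, 164), (364, 156), (368, 143), (372, 127), (376, 128), (380, 127), (384, 132), (388, 151), (392, 172), (396, 102), (400, 87), (404, 94), (408, 105), (412, 117), (416, 158), (420, 193), (424, 183), (428, 127), (432, 120), (436, 120), (440, 120), (444, 120), (448, 120)]
```

```bash
python3 -m creep '[{"slide":[-0.026,-0.05,0],"turn":0,"grip":1},{"slide":[0,0,0],"turn":0,"grip":1},{"slide":[0,0,-0.05],"turn":0,"grip":1},{"slide":[0,0,-0.05],"turn":0,"grip":1},{"slide":[0,0,-0.05],"turn":0,"grip":1},{"slide":[0,0,0],"turn":0,"grip":1}]' 6
python3 f8.py
python3 -m creep '[{"slide":[0,0,-0.03],"turn":0,"grip":1},{"slide":[0,0,-0.03],"turn":0,"grip":1},{"slide":[0,0,0],"turn":0,"grip":1}]' 6
python3 f8.py
```

```text
time: 54.2
tcp_pos: [0.476, 0.0153, 0.1273]
orientation: [-0.0, 0.86, 0.511, 0.0]
force: [0.4, 1.2, 3.8]
grip_width: 0.183
gripper_force: 6.0
54.2 [0.476  0.0153 0.1273] 61.46590586905257
[(109, 17.2), (116, -21.0), (213, 39.4), (232, -24.6), (264, 20.6), (295, -20.5), (366, -4.3), (394, -22.6), (414, 13.8), (430, -16.7), (451, -12.5), (460, 8.8), (468, 6.1)]
Gx -1.5 Gy -0.4 force [0.4 1.2 3.8] 0.18294962288798003
pocket F 292.1 body F at pocket 299.0 topF z178 395.3 topF z184 407.1
[(284, 247), (287, 247), (290, 247), (293, 241), (296, 184), (299, 174), (302, 173), (305, 174), (308, 173), (311, 173), (360, 165), (364, 163), (368, 145), (372, 131), (376, 129), (380, 128), (384, 135), (388, 154), (392, 176), (396, 96), (400, 90), (404, 96), (408, 108), (412, 128), (416, 181), (420, 196), (424, 197), (428, 191), (432, 125), (436, 124), (440, 123), (444, 122), (448, 122)]
time: 54.5
tcp_pos: [0.476, 0.0154, 0.1252]
orientation: [0.0, 0.86, 0.511, 0.0]
force: [-1.4, 1.4, 5.5]
grip_width: 0.183
gripper_force: 6.0
54.5 [0.476  0.0154 0.1252] 61.47172391331372
[(109, 17.3), (116, -21.1), (213, 40.8), (233, -23.1), (266, 19.3), (296, -21.9), (373, -4.4), (390, 5.5), (395, -23.5), (418, 15.3), (428, -14.8), (451, -13.3), (460, 8.4), (468, 6.2)]
Gx -1.4 Gy -0.4 force [-1.4  1.4  5.5] 0.183228417786469
pocket F 293.8 body F at pocket 300.8 topF z178 399.7 topF z184 411.9
[(284, 247), (287, 247), (290, 247), (293, 247), (296, 224), (299, 164), (302, 174), (305, 174), (308, 174), (311, 174), (360, 165), (364, 165), (368, 163), (372, 150), (376, 132), (380, 128), (384, 132), (388, 149), (392, 171), (396, 126), (400, 89), (404, 94), (408, 105), (412, 115), (416, 126), (420, 184), (424, 197), (428, 178), (432, 125), (436, 123), (440, 123), (444, 123), (448, 123)]
```

```bash
python3 -m creep '[{"slide":[0,0,0.1],"turn":0,"grip":1},{"slide":[0,0,0.1],"turn":0,"grip":1},{"slide":[-0.02,-0.04,0],"turn":0,"grip":1},{"slide":[-0.02,-0.04,0],"turn":0,"grip":1},{"slide":[0,0,0],"turn":0,"grip":1}]' 10
python3 f8.py
python3 - <<'E'
from f5 import *
print([(i,int(g[i,385]),int(m[i])) for i in range(280,320,2)])
E
```

```text
time: 54.97
tcp_pos: [0.4737, 0.011, 0.133]
orientation: [0.0, 0.86, 0.511, -0.0]
force: [-0.1, 1.2, -0.5]
grip_width: 0.184
gripper_force: 10.0
54.9667 [0.4737 0.011  0.133 ] 61.409558465018435
[(107, -17.3), (203, 39.9), (222, -28.9), (250, 27.6), (276, -5.1), (284, -32.3), (296, 9.4), (372, -4.7), (390, 4.7), (395, -20.3), (412, 7.4), (417, 8.7), (428, -11.8), (451, -10.7), (460, 7.4)]
Gx -6.3 Gy -0.4 force [-0.1  1.2 -0.5] 0.1836973947084812
pocket F 278.0 body F at pocket 284.8 topF z178 369.7 topF z184 380.0
[(284, 216), (287, 112), (290, 109), (293, 106), (296, 110), (299, 141), (302, 142), (305, 142), (308, 141), (311, 141), (360, 137), (364, 136), (368, 136), (372, 124), (376, 107), (380, 107), (384, 109), (388, 125), (392, 143), (396, 105), (400, 73), (404, 77), (408, 88), (412, 104), (416, 132), (420, 164), (424, 165), (428, 137), (432, 104), (436, 104), (440, 104), (444, 104), (448, 104)]
55.0167 [0.4738 0.0113 0.1329] 61.41693591305924
[(107, -18.3), (203, 40.1), (222, -30.7), (251, 25.3), (277, -4.6), (285, -32.8), (297, 10.8), (373, -4.7), (390, 4.6), (395, -20.3), (413, 7.5), (418, 8.9), (428, -11.8), (451, -11.4), (460, 7.4), (468, 5.4)]
[(280, 214, 231), (282, 243, 243), (284, 242, 233), (286, 233, 147), (288, 172, 109), (290, 112, 110), (292, 107, 108), (294, 102, 103), (296, 110, 111), (298, 141, 139), (300, 158, 149), (302, 154, 144), (304, 145, 144), (306, 146, 144), (308, 145, 144), (310, 145, 143), (312, 146, 144), (314, 144, 145), (316, 144, 144), (318, 143, 142)]
```

```bash
python3 -m creep '[{"slide":[0.03,0.05,0],"turn":0,"grip":1},{"slide":[0.026,0.053,0],"turn":0,"grip":1},{"slide":[0,0,-0.05],"turn":0,"grip":1},{"slide":[0,0,-0.05],"turn":0,"grip":1},{"slide":[0,0,-0.04],"turn":0,"grip":1},{"slide":[0,0,0],"turn":0,"grip":1}]' 8
python3 f8.py
```

```text
time: 55.57
tcp_pos: [0.476, 0.0158, 0.127]
orientation: [-0.0, 0.86, 0.511, -0.0]
force: [-0.1, 0.3, -1.7]
grip_width: 0.183
gripper_force: 8.0
55.5667 [0.476  0.0158 0.127 ] 61.46197998458066
[(110, 16.9), (117, -21.6), (213, 40.7), (233, -23.3), (266, 19.5), (296, -20.2), (371, -4.3), (390, 5.3), (395, -23.8), (418, 13.6), (428, -16.1), (451, -13.4), (460, 8.6), (467, 4.6)]
Gx -1.0 Gy -0.7 force [-0.1  0.3 -1.7] 0.1827109652418312
pocket F 293.4 body F at pocket 300.3 topF z178 397.9 topF z184 409.8
[(284, 247), (287, 247), (290, 247), (293, 246), (296, 217), (299, 168), (302, 174), (305, 174), (308, 173), (311, 173), (360, 164), (364, 160), (368, 150), (372, 134), (376, 128), (380, 129), (384, 131), (388, 149), (392, 169), (396, 126), (400, 87), (404, 93), (408, 104), (412, 115), (416, 129), (420, 180), (424, 197), (428, 177), (432, 124), (436, 123), (440, 123), (444, 122), (448, 122)]
```

```bash
python3 -m creep '[{"slide":[0,0,-0.03],"turn":0,"grip":1},{"slide":[0,0,-0.02],"turn":0,"grip":1},{"slide":[0,0,0],"turn":0,"grip":1}]' 8
python3 -m creep '[{"slide":[0,0,-0.02],"turn":0,"grip":1},{"slide":[0,0,0],"turn":0,"grip":1}]' 8
python3 f8.py
```

```text
time: 55.87
tcp_pos: [0.4764, 0.0158, 0.1254]
orientation: [0.0, 0.86, 0.511, 0.0]
force: [-0.3, 0.2, 2.4]
grip_width: 0.186
gripper_force: 8.0
time: 56.03
tcp_pos: [0.4764, 0.0159, 0.125]
orientation: [0.0, 0.86, 0.511, 0.0]
force: [-1.2, 1.0, 5.7]
grip_width: 0.183
gripper_force: 8.0
56.0333 [0.4764 0.0159 0.125 ] 61.450756525106456
[(110, 16.8), (117, -21.8), (214, 42.8), (234, -24.2), (267, 20.3), (297, -19.9), (374, -6.0), (390, 5.4), (396, -22.2), (414, 15.1), (431, -13.8), (451, -13.2), (460, 4.5), (467, 7.6)]
Gx -0.8 Gy -0.4 force [-1.2  1.   5.7] 0.18301521082572203
pocket F 295.5 body F at pocket 302.5 topF z178 402.7 topF z184 415.1
[(284, 247), (287, 247), (290, 247), (293, 247), (296, 237), (299, 168), (302, 173), (305, 173), (308, 173), (311, 173), (360, 165), (364, 165), (368, 162), (372, 156), (376, 134), (380, 129), (384, 131), (388, 147), (392, 168), (396, 142), (400, 87), (404, 93), (408, 103), (412, 115), (416, 171), (420, 194), (424, 196), (428, 195), (432, 143), (436, 123), (440, 123), (444, 124), (448, 123)]
```

```bash
python3 -m creep '[{"slide":[0,0,0.01],"turn":0,"grip":0.62},{"slide":[0,0,0],"turn":0,"grip":0.58},{"slide":[0,0,0],"turn":0,"grip":0.5},{"slide":[0,0,0],"turn":0,"grip":0.2},{"slide":[0,0,0],"turn":0,"grip":0},{"slide":[0,0,0],"turn":0,"grip":0}]' 3
python3 f8.py
python3 - <<'E'
from h import *
for c in('side','scene'):
  vision.camera(c); print(c,P('tester_grip',c))
E
```

```text
time: 56.58
tcp_pos: [0.4762, 0.0157, 0.1249]
orientation: [-0.0, 0.86, 0.511, -0.0]
force: [0.6, -0.7, 0.2]
grip_width: 0.414
gripper_force: 0.0
56.5833 [0.4762 0.0157 0.1249] 61.44423319932241
[(110, 16.2), (117, -21.0), (214, 41.8), (234, -24.7), (267, 22.0), (296, -21.4), (384, 5.0), (390, -23.1), (414, 15.0), (430, -13.6), (451, -12.6), (460, 4.7), (467, 7.2)]
Gx -1.0 Gy -0.4 force [ 0.6 -0.7  0.2] 0.41387321488096857
pocket F 295.1 body F at pocket 302.1 topF z178 402.3 topF z184 414.6
[(284, 247), (287, 247), (290, 247), (293, 247), (296, 225), (299, 166), (302, 167), (305, 166), (308, 166), (311, 166), (360, 159), (364, 159), (368, 158), (372, 155), (376, 150), (380, 144), (384, 155), (388, 173), (392, 88), (396, 91), (400, 99), (404, 111), (408, 116), (412, 121), (416, 177), (420, 192), (424, 192), (428, 185), (432, 130), (436, 120), (440, 120), (444, 120), (448, 120)]
side [(0.77, [473, 18, 139]), (0.6, [429, 119, 87]), (0.25, [446, -486, -4])]
scene [(0.52, [430, 120, 87]), (0.49, [474, 14, 141])]
```

Released, and the tester stays upright this time. I'll rise, check from above and move on towards the lid.

```bash
python3 -m creep '[{"slide":[0,0,0.4],"turn":0,"grip":-0.2},{"slide":[0,0,1],"turn":0,"grip":-0.2},{"slide":[0,0,1],"turn":0,"grip":-0.2},{"slide":[-0.1,-0.1,1],"turn":0,"grip":-0.2},{"slide":[-0.04,0,0.9],"turn":0,"grip":-0.2},{"slide":[0,0,0],"turn":0,"grip":-0.2},{"slide":[0,0,0],"turn":0,"grip":-0.2}]'
python3 - <<'E'
from f5 import *
S=np.array([.4771,.0164,0]); pr=lambda x,y,z:np.round((proj(S+x*X+y*Y+np.array([0,0,z]))*1.4)).astype(int).tolist()
print('topF',pr(.015,0,.178),'topB',pr(-.015,0,.178),'body F pocket',pr(.015,0,.094))
print(g[205:310:3,400].round().astype(int).tolist())
print(P('tester_grip','wrist'))
E
```

```text
time: 57.42
tcp_pos: [0.4715, 0.0117, 0.299]
orientation: [0.001, 0.86, 0.511, 0.002]
force: [-0.3, 0.1, -0.8]
grip_width: 0.599
gripper_force: 0.0
57.4167 [0.4715 0.0117 0.299 ] 61.402981598040085
[(104, -4.2), (122, -10.2), (183, 43.5), (195, -27.3), (205, 25.6), (222, -23.7), (241, 10.9), (245, -13.9), (249, 10.8), (291, -25.2), (382, 10.5), (395, -8.7), (404, -9.4), (437, 12.4), (451, -34.6), (460, 7.5), (468, 5.2)]
topF [401, 246] topB [401, 296] body F pocket [399, 224]
[198, 248, 246, 246, 246, 246, 197, 147, 150, 151, 152, 152, 159, 202, 141, 181, 198, 196, 194, 195, 192, 193, 192, 191, 188, 186, 186, 185, 176, 119, 63, 67, 66, 62, 61]
[(0.77, [428, 120, 89]), (0.58, [480, 20, 140])]
```

The cap's rows (245 to 291) and shading match the original seated picture, so the tester is upright and seated. Next I close the lid.

```bash
python3 -m creep '[{"slide":[0.03,-0.4,0],"turn":-0.4,"grip":0},{"slide":[0.03,-0.7,0],"turn":-0.4,"grip":0},{"slide":[0.03,-0.9,0],"turn":-0.4,"grip":0},{"slide":[0.03,-0.9,0],"turn":-0.4,"grip":0.1},{"slide":[0.03,-0.9,0],"turn":-0.4,"grip":0.1},{"slide":[0.03,-0.9,0],"turn":-0.4,"grip":0.2},{"slide":[0.03,-0.9,-0.3],"turn":-0.4,"grip":0.2},{"slide":[0.03,-0.8,-0.3],"turn":-0.4,"grip":0.2},{"slide":[0.03,-0.65,-0.3],"turn":-0.4,"grip":0.2},{"slide":[0.02,-0.36,-0.3],"turn":-0.4,"grip":0.2}]' 6
python3 -m creep '[{"slide":[0,0,0],"turn":0,"grip":0.2},{"slide":[0,0,0],"turn":0,"grip":0.2}]'
python3 - <<'E'
from h import *
s=readout.state(); print(np.round(s['tcp_pos'],4),s['grip_width'])
vision.camera('side'); print(P('lid_tab','side')); vision.camera('scene'); print(P('lid_tab','scene'))
f=np.linspace(1.96,-.03,19); p=np.array([lid(x) for x in f]); print(np.round(np.diff(p,axis=0)/.04,2).tolist())
E
```

```text
time: 58.35
tcp_pos: [0.4808, -0.2885, 0.2466]
orientation: [-0.0, 0.948, 0.318, -0.001]
force: [-0.6, 0.4, 0.3]
grip_width: 0.401
gripper_force: 0.0
time: 58.52
tcp_pos: [0.4815, -0.2841, 0.2472]
orientation: [-0.002, 0.947, 0.321, -0.001]
force: [0.7, 0.6, -0.4]
grip_width: 0.403
gripper_force: 0.0
[ 0.4815 -0.2841  0.2472] 0.4033163272031542
[(0.64, [481, -285, 181])]
[(0.37, [478, -285, 183])]
[[-0.14, -0.1, -0.03], [-0.13, -0.1, -0.05], [-0.13, -0.1, -0.07], [-0.12, -0.09, -0.08], [-0.11, -0.09, -0.1], [-0.1, -0.08, -0.12], [-0.09, -0.07, -0.13], [-0.08, -0.06, -0.14], [-0.07, -0.05, -0.15], [-0.05, -0.04, -0.16], [-0.04, -0.03, -0.17], [-0.03, -0.02, -0.17], [-0.01, -0.01, -0.17], [0.0, 0.0, -0.17], [0.02, 0.02, -0.17], [0.04, 0.03, -0.17], [0.05, 0.04, -0.16], [0.06, 0.05, -0.15]]
```

```bash
python3 -m creep '[{"slide":[0.04,-0.01,-0.6],"turn":0,"grip":0.2},{"slide":[0,0,-0.8],"turn":0,"grip":0.2},{"slide":[0,0,-0.45],"turn":0,"grip":0.3},{"slide":[0,0,0],"turn":0,"grip":1},{"slide":[0,0,0],"turn":0,"grip":1},{"slide":[0,0,0],"turn":0,"grip":1},{"slide":[0,0,0],"turn":0,"grip":1},{"slide":[0,0,0],"turn":0,"grip":1}]' 6
```

```text
time: 59.38
tcp_pos: [0.4841, -0.2846, 0.1763]
orientation: [0.0, 0.947, 0.321, 0.0]
force: [-2.4, 3.8, 3.9]
grip_width: 0.166
gripper_force: 6.0
```

```bash
python3 -m creep '[{"slide":[-0.14,-0.1,-0.03],"turn":0,"grip":1},{"slide":[-0.13,-0.1,-0.05],"turn":0,"grip":1},{"slide":[-0.13,-0.1,-0.07],"turn":0,"grip":1},{"slide":[-0.12,-0.09,-0.08],"turn":0,"grip":1},{"slide":[-0.11,-0.09,-0.1],"turn":0,"grip":1},{"slide":[-0.1,-0.08,-0.12],"turn":0,"grip":1},{"slide":[-0.09,-0.07,-0.13],"turn":0,"grip":1},{"slide":[-0.08,-0.06,-0.14],"turn":0,"grip":1},{"slide":[-0.07,-0.05,-0.15],"turn":0,"grip":1}]'
```

```text
time: 60.13
tcp_pos: [0.4439, -0.3147, 0.1394]
orientation: [-0.001, 0.947, 0.321, -0.0]
force: [-1.4, 4.7, -0.1]
grip_width: 0.168
gripper_force: 6.0
```

```bash
python3 -m creep '[{"slide":[-0.05,-0.04,-0.16],"turn":0,"grip":1},{"slide":[-0.04,-0.03,-0.17],"turn":0,"grip":1},{"slide":[-0.03,-0.02,-0.17],"turn":0,"grip":1},{"slide":[-0.01,-0.01,-0.17],"turn":0,"grip":1},{"slide":[0,0,-0.17],"turn":0,"grip":1},{"slide":[0.02,0.02,-0.17],"turn":0,"grip":1},{"slide":[0.04,0.03,-0.17],"turn":0,"grip":1},{"slide":[0.05,0.04,-0.16],"turn":0,"grip":1},{"slide":[0.05,0.04,-0.1],"turn":0,"grip":1},{"slide":[0,0,0],"turn":0,"grip":1}]'
python3 - <<'E'
from h import *
print(lid(0),lid(.1)); s=readout.state(); print(np.round(s['tcp_pos'],4),np.round(s['force'],1))
for c in('side','scene'): vision.camera(c); print(P('lid_tab',c))
E
```

```text
time: 60.97
tcp_pos: [0.4457, -0.3134, 0.0817]
orientation: [-0.0, 0.947, 0.321, -0.001]
force: [-4.0, 2.7, -1.3]
grip_width: 0.172
gripper_force: 6.0
[ 0.4452616  -0.31472344  0.089205  ] [ 0.44306283 -0.31639239  0.09487593]
[ 0.4457 -0.3134  0.0817] [-4.   2.7 -1.3]
[(0.58, [446, -314, 87]), (0.23, [455, -598, 0])]
[(0.42, [441, -312, 92])]
```

```bash
python3 -m creep '[{"slide":[0.01,0.01,-0.05],"turn":0,"grip":1},{"slide":[0.01,0.01,-0.05],"turn":0,"grip":1},{"slide":[0,0,0],"turn":0,"grip":1},{"slide":[0,0,0],"turn":0,"grip":1}]'
```

```text
time: 61.5
tcp_pos: [0.4468, -0.3127, 0.079]
orientation: [0.0, 0.947, 0.321, -0.0]
force: [-4.9, 2.3, 3.6]
grip_width: 0.168
gripper_force: 6.8
```

```bash
python3 -m creep '[{"slide":[0,0,0],"turn":0,"grip":0.2},{"slide":[0,0,0],"turn":0,"grip":0.2},{"slide":[0,0,0],"turn":0,"grip":0.2},{"slide":[0,0,0],"turn":0,"grip":0.2},{"slide":[0,0,0.6],"turn":0,"grip":0.3},{"slide":[0,0,0.4],"turn":0,"grip":1},{"slide":[0,0,0],"turn":0,"grip":1},{"slide":[0,0,0],"turn":0,"grip":1},{"slide":[0,0,0],"turn":0,"grip":1},{"slide":[0,0,0],"turn":0,"grip":1}]'
python3 -m creep '[{"slide":[0,0,0],"turn":0,"grip":1},{"slide":[0,0,-0.3],"turn":0,"grip":1},{"slide":[0,0,-0.2],"turn":0,"grip":1},{"slide":[0,0,-0.05],"turn":0,"grip":1},{"slide":[0,0,0],"turn":0,"grip":1}]'
```

```text
time: 62.33
tcp_pos: [0.4469, -0.3125, 0.1179]
orientation: [-0.0, 0.947, 0.321, -0.0]
force: [-1.2, -0.3, -0.7]
grip_width: 0.04
gripper_force: 0.0
time: 62.75
tcp_pos: [0.4471, -0.3131, 0.0975]
orientation: [0.0, 0.947, 0.321, -0.0]
force: [-5.1, 0.5, 27.2]
grip_width: 0.006
gripper_force: 12.1
```

```bash
python3 -m creep '[{"slide":[0,0,0.2],"turn":0,"grip":1},{"slide":[0,0,0.6],"turn":0,"grip":1},{"slide":[0,0,1],"turn":0,"grip":1},{"slide":[0,0,1],"turn":0,"grip":1},{"slide":[0,0,1],"turn":0,"grip":1},{"slide":[0,0,0],"turn":0,"grip":1},{"slide":[0,0,0],"turn":0,"grip":1}]'
python3 - <<'E'
from h import *
im=vision.camera('wrist'); g=cv2.cvtColor(cv2.resize(im,None,fx=1.4,fy=1.4,interpolation=2),cv2.COLOR_RGB2GRAY).astype(float)
print(P('lid_tab','wrist'),P('lid_hinge','wrist'))
for f in (0,.1,.2): print(f,np.round(proj(lid(f,.072,.0035))*1.4),np.round(proj(lid(f,.0495))*1.4))
print([(i,int(g[i,390:400].mean())) for i in range(150,350,6)])
for c in('side','scene'): vision.camera(c); print(P('lid_tab',c),P('tester_grip',c),P('beaker',c))
E
```

```text
time: 63.33
tcp_pos: [0.4479, -0.3132, 0.2502]
orientation: [0.002, 0.947, 0.321, 0.001]
force: [0.2, -0.4, -0.7]
grip_width: 0.01
gripper_force: 0.0
[(0.57, [442, -314, 87])] [(0.79, [489, -284, 121])]
0 [398. 280.] [398. 256.]
0.1 [398. 287.] [398. 261.]
0.2 [398. 294.] [398. 265.]
[(150, 119), (156, 117), (162, 118), (168, 117), (174, 119), (180, 122), (186, 108), (192, 65), (198, 54), (204, 55), (210, 53), (216, 53), (222, 52), (228, 52), (234, 50), (240, 48), (246, 49), (252, 48), (258, 48), (264, 48), (270, 47), (276, 52), (282, 59), (288, 38), (294, 35), (300, 38), (306, 38), (312, 38), (318, 38), (324, 39), (330, 39), (336, 39), (342, 40), (348, 66)]
[(0.42, [445, -313, 88])] [(0.67, [431, 117, 86]), (0.66, [474, 19, 138]), (0.58, [473, 178, -1])] [(0.85, [456, 290, 1])]
[(0.6, [441, -311, 90])] [(0.87, [471, 15, 141]), (0.26, [424, -146, -3])] [(0.71, [450, 295, 1])]
```

```bash
python3 -c "
from station import ctrl
print(ctrl.job_done())"
```

```text
the job is handed in; nothing more can be done
None
```

I handed the job in at about 63 s: jar dip, beaker rinse, tester back upright and seated, and lid closed, each checked in the images; setting it back went badly at first (it caught on the stand's rim and slid up in the grip, then settled leaning twice before I reseated it).

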